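Turn the bead bath over, reverse the spatula in its dock and start the bobbins drying

TASK

Get the rinsed wire bobbins drying in the bead bath: take the double-ended spatula from its dock and stir the ceramic beads in the well with its square paddle end until every bead has clearly shifted from where it lay. Put the spatula back in the dock turned end for end, the used paddle pushed fully home in the slot and the unused round spoon facing out, and slide every bobbin that is there up off its spindle and lay it in the well among the beads, none on top of another, only after the stirring. When all that is done press the start button of the bath right down and let it go; keep all the beads in the well and do not disturb the glass cylinder and the bottle.

Things in the scene. Friction and masses are not known exactly. Their poses are not given: they have to be found in the camera images.
- spatula_mid (a point): centre of the loose plastic spatula, 210 mm long, 10 mm thick, 70 g. Own x runs lengthwise from paddle (-x) to spoon (+x), z is the face normal. Middle 80 mm: grey handle 16 mm wide (grasp it across, along its y); white necks 10 mm wide; paddle 26 mm wide for its last 45 mm, square-ended; spoon a 28 mm disc. Starts in the dock, spoon in the slot, paddle out, free end sagging up to 4 degrees
- paddle_tip (a point): end of the square paddle, at x = -105 mm from spatula_mid on the spatula's centre line; same axes as spatula_mid
- spoon_tip (a point): end of the round spoon, at x = +105 mm from spatula_mid on the spatula's centre line; same axes as spatula_mid
- slot_mouth (a point): centre of the mouth of the dock's level slot, 45 mm above the bench; x points into the slot, z up. Slot 32 mm wide, 14 high, 70 deep to its back wall; either end fits and lies on the floor 7 mm below this point, held by friction only (fully home: spatula_mid 35 mm before the mouth). Fixed aluminium block 82 x 64 x 62 mm, clear roof; 6 mm foot plate, 85 mm wide, runs 110 mm in front of the mouth
- well (a point): centre of the flat floor of the round dark steel well in the fixed bead bath: well 190 mm across, 34 mm deep, upright walls; floor 36 mm and flat rim deck 70 mm above the bench. z up; x points away from the control strip. Housing 240 x 240 mm around the well, plus a control strip 56 mm wide, same height, along its -x side
- start (a joint): travel of the round start button, m: 0 up, 0.006 fully down; springs back; about 5 N presses it fully down
- start_top (a point): centre of the top of the start button (28 mm across, stands 22 mm above the deck on a 44 mm collar 12 mm high) on the control strip; presses straight down
- bead0_c (a point): centre of a loose white ceramic bead, a drum 24 mm across and 18 mm high, 22 g, z along its axis; starts standing on the well floor within 60 mm of the well's centre
- bead1_c (a point): centre of a loose white ceramic bead, a drum 24 mm across and 18 mm high, 22 g, z along its axis; starts standing on the well floor within 60 mm of the well's centre
- bead2_c (a point): centre of a loose white ceramic bead, a drum 24 mm across and 18 mm high, 22 g, z along its axis; starts standing on the well floor within 60 mm of the well's centre
- bead3_c (a point): centre of a loose white ceramic bead, a drum 24 mm across and 18 mm high, 22 g, z along its axis; starts standing on the well floor within 60 mm of the well's centre
- bead4_c (a point): centre of a loose white ceramic bead, a drum 24 mm across and 18 mm high, 22 g, z along its axis; starts standing on the well floor within 60 mm of the well's centre
- bead5_c (a point): centre of a loose white ceramic bead, a drum 24 mm across and 18 mm high, 22 g, z along its axis; starts standing on the well floor within 60 mm of the well's centre
- bead6_c (a point): centre of a loose white ceramic bead, a drum 24 mm across and 18 mm high, 22 g, z along its axis; starts standing on the well floor within 60 mm of the well's centre
- bead7_c (a point): centre of a loose white ceramic bead, a drum 24 mm across and 18 mm high, 22 g, z along its axis; starts standing on the well floor within 60 mm of the well's centre
- bead8_c (a point): centre of a loose white ceramic bead, a drum 24 mm across and 18 mm high, 22 g, z along its axis; starts standing on the well floor within 60 mm of the well's centre
- bead9_c (a point): centre of a loose white ceramic bead, a drum 24 mm across and 18 mm high, 22 g, z along its axis; starts standing on the well floor within 60 mm of the well's centre
- bead10_c (a point): centre of a loose white ceramic bead, a drum 24 mm across and 18 mm high, 22 g, z along its axis; starts standing on the well floor within 60 mm of the well's centre
- bobbin0_c (a point): centre (half-way up) of a loose wire bobbin, 50 mm across its two flanges, 30 mm high, 17 mm hole, copper winding, about 90 g; z along its axis. Starts upright on its own spindle of the fixed stand: spindle 11 mm across, its top 29 mm above this point; 16 mm free under the bobbin, round a 26 mm collar, down to the 8 mm base plate; spindles 78 mm apart in a row. One or two of the three may be absent
- bobbin1_c (a point): centre (half-way up) of a loose wire bobbin, 50 mm across its two flanges, 30 mm high, 17 mm hole, copper winding, about 90 g; z along its axis. Starts upright on its own spindle of the fixed stand: spindle 11 mm across, its top 29 mm above this point; 16 mm free under the bobbin, round a 26 mm collar, down to the 8 mm base plate; spindles 78 mm apart in a row. One or two of the three may be absent
- bobbin2_c (a point): centre (half-way up) of a loose wire bobbin, 50 mm across its two flanges, 30 mm high, 17 mm hole, copper winding, about 90 g; z along its axis. Starts upright on its own spindle of the fixed stand: spindle 11 mm across, its top 29 mm above this point; 16 mm free under the bobbin, round a 26 mm collar, down to the 8 mm base plate; spindles 78 mm apart in a row. One or two of the three may be absent
- cylinder_c (a point): bystander: foil-capped glass cylinder, 130 mm high, 72 mm foot; origin half-way up; leave alone
- reagent_c (a point): bystander: amber reagent bottle, 66 mm across, 130 mm high; origin half-way up; leave alone
There are look-alikes about, which are no part of the job. What is shaped like the part that bears bobbin1_c but purple is not meant.

How it is judged (in metres and radians):
On the way, in this order (a step that is already met when the one before it is completed fails the run):
1. every bead has been shifted at least 15 mm from where it lay, with the paddle end down in the well (its tip below the rim) and no bobbin in the well yet (distance of each of bead0_c, bead1_c, bead2_c, bead3_c, bead4_c, bead5_c, bead6_c, bead7_c, bead8_c, bead9_c, bead10_c from where it was at the start of the episode above 0.015 m and horizontal distance between paddle_tip and well below 0.094 m and z of paddle_tip in the frame of well below 0.034 m and horizontal distance between each of bobbin0_c, bobbin1_c, bobbin2_c and well above 0.085 m), for 0.1 s.
2. the spatula is back in the dock the other way round, paddle home in the slot, spoon out, and every bobbin lies in the well among the beads (x of paddle_tip in the frame of slot_mouth above 0.056 m and z of paddle_tip in the frame of slot_mouth between -0.012 and 0.012 m and y of paddle_tip in the frame of slot_mouth between -0.02 and 0.02 m and x of spoon_tip in the frame of slot_mouth below -0.12 m and horizontal distance between each of bobbin0_c, bobbin1_c, bobbin2_c and well below 0.073 m and z of each of bobbin0_c, bobbin1_c, bobbin2_c in the frame of well below 0.052 m and horizontal distance between bobbin0_c and bobbin1_c above 0.025 m and horizontal distance between each of bobbin0_c, bobbin1_c and bobbin2_c above 0.025 m), for 0.2 s.
3. the start button is pressed down at least 4.5 mm (value of joint start above 0.0045 m), for 0.1 s.
At the end, for the whole second after the job is handed in: Paddle in the slot, tip 56+ of 70 mm deep, spoon outside; every bobbin present at rest in the well, centre within 73 mm of the well's and at most 52 mm above its floor, 25+ mm aside from other bobbins; beads all in the well; button up; nothing held (all of step 2 and horizontal distance between each of bead0_c, bead1_c, bead2_c, bead3_c, bead4_c, bead5_c, bead6_c, bead7_c, bead8_c, bead9_c, bead10_c and well below 0.098 m and linear speed of each of bobbin0, bobbin1, bobbin2, spatula below 0.03 m/s and value of joint start below 0.002 m); the robot touches nothing.
It fails at once if a bystander (glass cylinder or bottle) is shifted more than 30 mm or tipped over (distance of any of cylinder_c, reagent_c from where it was at the start of the episode above 0.03 m).
Of bobbin0, bobbin1, bobbin2 only 1 to 3 are there at a start; the rules pass over those that are not, and their reading is None.
At some moment in a run one of bobbin0, bobbin1, bobbin2 may be knocked a few centimetres aside while the robot is not near it.
Once in a run the grip may slacken for a moment while it holds something.
It also fails if it takes over 210 s, if anything falls off the work surface, if the arm or the gripper's body presses on something with over 40 N, if the wrist force passes 120 N, or if a joint passes its speed limit or range.

ROBOT

A 6-joint arm with a two-finger parallel gripper is mounted at the origin on the work surface. World frame = base frame: x ahead of the robot, y to its left, z up, the work surface at z = 0. Lengths are in m, angles in degrees, forces in N, time in s.
With the tool pointing down it reaches from about 0.4 to 0.825 m from the base axis. Payload 7 kg.
Tool frame: the origin (TCP) lies on the centre line of the jaws, within the pads' length; the fingertips stand 19 mm ahead of it and the grasp point (between the pads) is the TCP; z points along the fingers, y is the line along which they close (so a half turn about z gives the same grasp; the last joint's range is limited). The gripper opens to 88 mm and grips with 3 to 60 N. Pads are 19 mm wide; open, the fingers measure 130 mm over their backs; the gripper's body (78 mm by 193 mm) begins 47 mm behind the grasp point.
Start: joints at [-51.274, 20.546, 0.682, 0, -70.136, -16.507], TCP at [0.255, -0.625, 0.208] pointing down, gripper open.
Joint ranges: [-176.03, 176.03], [-82.01, 121.73], [-58.28, 71.71], [-173.87, 95.51], [-174.79, -0.11], [-173.66, 173.66]. Speed limits (degrees/s): [136.94, 136.94, 172.46, 180, 180, 180].

INTERFACE

Orientations are given as [roll, pitch, yaw] about the fixed x, y, z axes, in that order (R = Rz(yaw) Ry(pitch) Rx(roll)).
In Python, from plant import * gives the robot as it stands. The module is installed in compiled form; this text tells all that it offers.
- The arm moves only by the tool play_rows, never from a script. Its argument "deltas" is a list of rows, each a list of 6 numbers: the shift along the world's x, y, z scaled (see below), then the turn, a rotation vector about the world's x, y, z scaled (see below). A call has 1 to 10 rows; each row shifts and turns the commanded pose from where the row before left it; what a row does not reach is not made up. The controller multiplies each number of a shift by 800 mm and each number of a turn by 180 degrees. A row lasts 1/10 s, in which the tool goes at most 50 mm and 8.59 degrees, less where a joint would pass 70% of its speed; a pose out of reach is approached as far as the arm can. A call with a number of a shift or a turn outside -1 to 1 is refused whole. A call with a gripper value outside its range is refused whole. "gripper" is the gripper command: -1 is shut, 1 is fully open, values between are in proportion, set as the call begins (left out, the last holds). The fingers move at their own pace and stop on an object; the grip force is fixed at half the most. Time passes only in rows, so rows that do not move let the fingers close. It gives the time, the measured TCP pose, the force, the opening and the grip force at its end, in the units of the state.
- get_obs(): the state, without advancing time (a new reading comes with each control period).
- snapshot(name): name is "side" or "top"; returns (picture, depth): 420x560x3 uint8, blue, green, red; 420x560 float32, m along the optical axis (not along the pixel's ray), 0 where there is no reading.
- camera_model(name): a dict with "fx", "fy", "cx", "cy" (pixels), "world_to_cam" (4x4, takes a point from world to camera coordinates). Camera axes: x right, y down, z forward; pixel columns grow to the right and rows downward; lengths in m; the calibration is good to about 2 mm. A picture is of the moment at which its call begins. camera_model takes no time and is no camera call.
- close_job(): hands the job in; it is judged then, once.
The state is a dict: "clock": time; "joint_pos": joint angles; "qvel": joint speeds; "tau": joint torques, N m; "tool_pos": TCP position; "orientation": TCP orientation; "force": force on the tool from outside, world axes, zero at the start; "moment": the same for the moment, N m; "opening": finger opening in m; "gripper_force": force on a finger pad.
Only numpy, scipy, OpenCV 4.12 (cv2) and the standard library are available. Lean on these libraries where they do the work, as an engineer would, in place of code of your own. Each camera call takes 0.05 s, during which the arm holds its last target. There are 200 camera calls.

## Working session

There is one attempt and no reset: what is moved stays moved. The work goes in short steps, Python scripts to look and compute and a tool call to move; the robot and the scene stay as the last step left them, time stands still between calls to the robot, and variables do not carry over. Pictures are saved under pics/ and viewed, at most 14 in all, crops included, and the job is handed in when it is done.

Besides the shell and the picture viewer there is one more tool, called after "Request:" by a JSON object that holds its "fn" and its "kwargs". play_rows: Moves the arm, as the interface text tells. Its arguments: {"type":"object","properties":{"deltas":{"type":"array","items":{"type":"array","items":{"type":"number","minimum":-1,"maximum":1}}},"gripper":{"type":"number"}},"required":["deltas"]}

```bash
mkdir -p pics; cat > h.py <<'E'
from plant import *
import numpy as np, cv2
def snap(n):
    im,d=snapshot(n); np.savez(f'{n}.npz',im=im,d=d); return im,d
def load(n):
    z=np.load(f'{n}.npz'); return z['im'],z['d']
def pts(n,d):
    c=camera_model(n); T=np.linalg.inv(np.array(c['world_to_cam']))
    v,u=np.mgrid[:d.shape[0],:d.shape[1]]
    P=np.stack([(u-c['cx'])/c['fx']*d,(v-c['cy'])/c['fy']*d,d],-1)
    W=P@T[:3,:3].T+T[:3,3]; W[d==0]=np.nan; return W
def ray(n,u,v,z):
    c=camera_model(n); T=np.linalg.inv(np.array(c['world_to_cam']))
    r=T[:3,:3]@np.array([(u-c['cx'])/c['fx'],(v-c['cy'])/c['fy'],1]); o=T[:3,3]
    return o+r*(z-o[2])/r[2]
def proj(n,p):
    c=camera_model(n); q=np.array(c['world_to_cam'])@np.append(p,1)
    return q[0]/q[2]*c['fx']+c['cx'],q[1]/q[2]*c['fy']+c['cy']
E
python3 - <<'E'
from h import *
for n in('top','side'):
    im,d=snap(n); cv2.imwrite(f'pics/{n}0.png',cv2.resize(im,(800,600)))
    c=camera_model(n); print(n,c['fx'],np.linalg.inv(np.array(c['world_to_cam'])).round(3).tolist())
print(get_obs())
E
```

```text
top 424.53800052866654 [[0.008, -0.981, 0.194, 0.356], [-1.0, -0.006, 0.013, 0.014], [-0.012, -0.194, -0.981, 1.065], [0.0, 0.0, 0.0, 1.0]]
side 428.6973228939742 [[-0.911, -0.309, 0.271, 0.312], [-0.411, 0.675, -0.613, 0.57], [0.007, -0.67, -0.742, 0.75], [0.0, 0.0, 0.0, 1.0]]
{'clock': 0.1, 'joint_pos': array([-5.12749464e+01,  2.05857995e+01,  6.38836529e-01, -1.67213404e-02,
       -7.01355051e+01, -1.65069245e+01]), 'qvel': array([ 0.03771155, -0.1529918 ,  0.07731997,  0.04885573,  0.04216058,
        0.00622584]), 'tau': array([-1.59800984e-03, -5.84162879e+01,  2.93750507e+01,  7.01554075e+00,
        1.01540732e-02, -5.22819369e-05]), 'tool_pos': array([ 0.25503261, -0.62446726,  0.20733546]), 'orientation': array([ 1.79916464e+02, -8.36159551e-03, -1.57787558e+02]), 'force': array([0.73657646, 0.32014475, 0.2588935 ]), 'moment': array([ 0.03730407, -0.03683752, -0.01077747]), 'gripper_force': 0.0, 'opening': 0.0876964773422223}
```

View pics/top0.png

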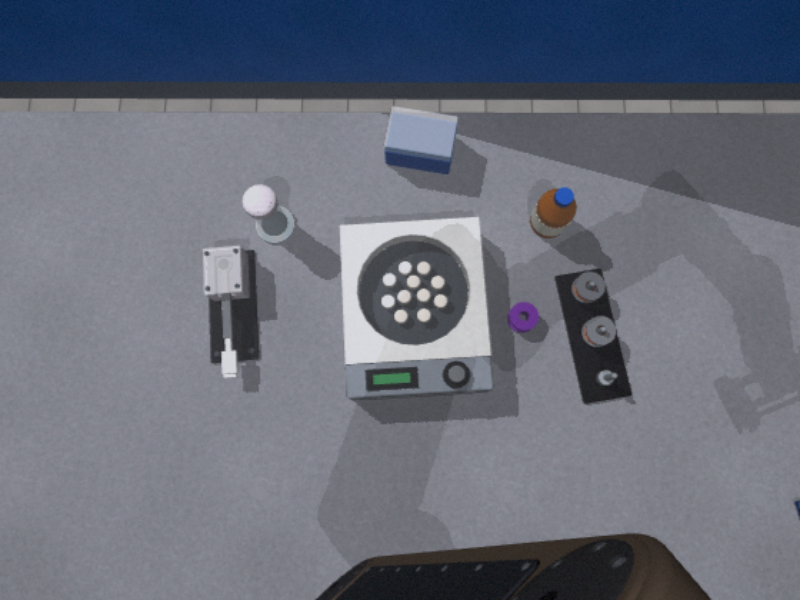

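View pics/side0.png

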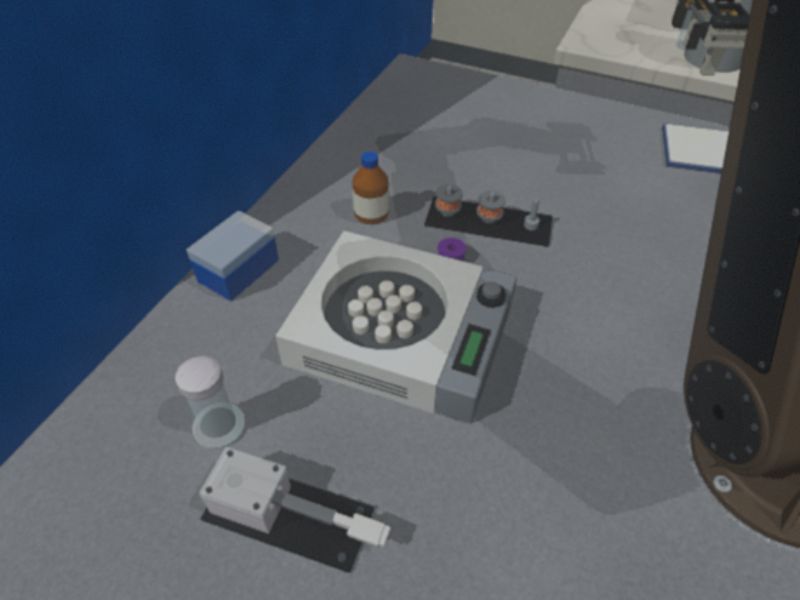

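The top view shows the dock and spatula at left (paddle at ~229,360), the well at (413,290) and the button at (456,375). Two grey/copper bobbins sit on the stand at (588,287) and (599,331), and the third spindle at (607,378) is empty. A purple ring at (523,317) on the bench is the look-alike, and I will ignore it. Next I'll measure.

```bash
cat > m.py <<'E'
from h import *
im,d=load('top'); W=pts('top',d); s=0.7
Z=W[...,2]; H=cv2.cvtColor(im,cv2.COLOR_BGR2HSV)
def near(x,y,r): return np.hypot(W[...,0]-x,W[...,1]-y)<r
def rect(m,l):
    m=cv2.morphologyEx(m.astype(np.uint8),cv2.MORPH_OPEN,np.ones((3,3)))
    P=W[m>0]; 
    if len(P)<5: print(l,len(P));return
    r=cv2.minAreaRect(P[:,:2].astype(np.float32)*1000); print(l,len(P),'c',np.round(r[0],1),'sz',np.round(r[1],1),'ang',round(r[2],1),'z',np.nanmedian(P[:,2]).round(4))
for l,u,v in [('paddle',229,362),('dock',223,270),('button',456,373),('b_a',588,287),('b_b',599,331),('sp',607,378),('well',413,290),('cyl',260,200),('bottle',555,210),('purple',523,317)]:
    print(l,W[int(v*s),int(u*s)].round(4))
E
python3 - <<'E'
from m import *
x,y=np.meshgrid(0,0)
# bath deck
rect((abs(Z-.07)<.006)&near(*W[203,289,:2],.25)&(abs(W[...,1]-W[203,289,1])<.135),'deck')
c=W[203,289]
# well floor/dark
m=((Z<.055)&(Z>.025)&near(c[0],c[1],.11)&(W[...,0]>c[0]-.1)); 
bm=(H[...,2]>120)&near(c[0],c[1],.085)&(Z<.065)&(Z>.04)
n,lab,st,ce=cv2.connectedComponentsWithStats(bm.astype(np.uint8))
for i in range(1,n):
    if st[i,4]>8: print('bead',ce[i].round(1),st[i,4],ray('top',*ce[i],.054).round(4)[:2],np.nanmedian(Z[lab==i]).round(4))
wm=(H[...,2]<110)&(near(c[0],c[1],.12))
k=cv2.findContours(wm.astype(np.uint8),cv2.RETR_EXTERNAL,cv2.CHAIN_APPROX_NONE)[0]
k=max(k,key=cv2.contourArea)
R=np.array([ray('top',*p,.07)[:2] for p in k[:,0]]); e=cv2.fitEllipse((R*1000).astype(np.float32)); print('rim',e)
b=W[261,319]; rect((Z>.085)&near(b[0],b[1],.04),'button')
dk=W[189,156]; rect((abs(Z-.062)<.005)&near(dk[0],dk[1],.07),'dock top')
rect((H[...,2]<60)&(Z<.02)&near(dk[0]-.08,dk[1],.16),'foot')
p=W[253,160]; rect((Z>.03)&(H[...,2]>150)&near(p[0],p[1],.06),'paddle+neck')
rect((Z>.025)&near(p[0]+.05,p[1],.1)&(W[...,0]<dk[0]-.045),'spat')
for u,v in[(588,287),(599,331),(607,378)]:
    q=W[int(v*.7),int(u*.7)]; rect((Z>.045)&near(q[0],q[1],.035),'bob')
    rect((Z>.07)&near(q[0],q[1],.035),'spindle')
q=W[231,419]; rect((H[...,2]<50)&(Z<.02)&near(q[0],q[1],.15),'base')
E
```

```text
paddle [0.4581 0.3233 0.0447]
dock [0.6124 0.3375 0.0634]
button [ 0.4376 -0.0564  0.0913]
b_a [ 0.5897 -0.2832  0.057 ]
b_b [ 0.5131 -0.2971  0.0611]
sp [ 0.4364 -0.311   0.041 ]
well [0.5852 0.0127 0.0363]
cyl [0.7134 0.263  0.1299]
bottle [ 0.7072 -0.2212  0.1048]
purple [ 0.5481 -0.1839 -0.0033]
deck 7231 c [618.2  15.6] sz [427.7 240.4] ang 4.0 z 0.0698
bead [283. 187.] 67 [0.6215 0.0277] 0.0534
bead [295.9 187.2] 66 [ 0.6212 -0.0041] 0.0533
bead [272.  195.2] 69 [0.6006 0.0544] 0.0535
bead [288.9 196.7] 66 [0.597  0.0131] 0.0531
bead [305.8 197.1] 68 [ 0.5963 -0.0283] 0.0535
bead [282.3 207.1] 70 [0.571 0.029] 0.0533
bead [296.  206.1] 68 [ 0.5737 -0.0043] 0.0533
bead [271.  210.4] 73 [0.5625 0.0564] 0.0533
bead [307.9 210.1] 68 [ 0.5638 -0.0331] 0.0534
bead [280.1 220.9] 68 [0.5368 0.0339] 0.0533
bead [296.  220.1] 68 [ 0.5391 -0.0045] 0.0536
rim ((580.1867065429688, 13.17186450958252), (181.4851531982422, 185.73178100585938), 93.75902557373047)
button 109 c [436.5 -56.5] sz [23.2 25.3] ang 88.8 z 0.0918
dock top 826 c [613.9 340.9] sz [82.7 65.3] ang 5.6 z 0.0619
foot 977 c [557.9 333.2] sz [187.4  81.3] ang 5.7 z 0.0058
paddle+neck 227 c [465.3 325.3] sz [65.2 25.1] ang 4.9 z 0.0412
spat 456 c [499.8 328.1] sz [134.4  25.5] ang 4.9 z 0.0422
bob 317 c [ 591.8 -287.7] sz [47.3 48.5] ang 87.5 z 0.0534
spindle 0
bob 324 c [ 514.8 -301.8] sz [48.7 48.1] ang 57.7 z 0.0538
spindle 0
bob 29 c [ 437.3 -314.9] sz [10.2  9.3] ang 88.4 z 0.064
spindle 0
base 1933 c [ 514.4 -303.4] sz [228.   85.9] ang 10.4 z 0.0077
```

```bash
python3 - <<'E'
from m import *
a=np.radians(5.2);mo=np.array([.5731,.3369])
for n in('top','side'):
    im,d=load(n);W=pts(n,d)
    X=(W[...,0]-mo[0])*np.cos(a)+(W[...,1]-mo[1])*np.sin(a); Y=-(W[...,0]-mo[0])*np.sin(a)+(W[...,1]-mo[1])*np.cos(a)
    for lo in range(-145,0,15):
        m=(X*1e3>lo)&(X*1e3<lo+15)&(abs(Y)<.03)&(W[...,2]>.028)
        if m.sum()>3: print(n,lo,m.sum(),'y',(Y[m].min()*1e3).round(1),(Y[m].max()*1e3).round(1),'med',(np.median(Y[m])*1e3).round(1),'z',(np.median(W[...,2][m])*1e3).round(1))
q=m
im,d=load('top');W=pts('top',d)
cr=im[175:290,355:460];cv2.imwrite('pics/bob.png',cv2.resize(cr,None,fx=5,fy=5,interpolation=cv2.INTER_CUBIC))
E
```

```text
paddle [0.4581 0.3233 0.0447]
dock [0.6124 0.3375 0.0634]
button [ 0.4376 -0.0564  0.0913]
b_a [ 0.5897 -0.2832  0.057 ]
b_b [ 0.5131 -0.2971  0.0611]
sp [ 0.4364 -0.311   0.041 ]
well [0.5852 0.0127 0.0363]
cyl [0.7134 0.263  0.1299]
bottle [ 0.7072 -0.2212  0.1048]
purple [ 0.5481 -0.1839 -0.0033]
top -145 52 y -13.9 10.9 med -2.5 z 38.5
top -130 71 y -14.6 10.7 med -1.9 z 40.3
top -115 69 y -14.3 10.8 med -1.9 z 41.5
top -100 42 y -13.4 9.7 med -3.1 z 42.5
top -85 38 y -8.0 6.7 med -1.7 z 42.5
top -70 43 y -8.9 6.5 med -1.7 z 43.4
top -55 44 y -8.8 7.5 med -2.4 z 43.9
top -40 43 y -8.4 8.4 med -1.0 z 45.5
top -25 42 y -9.2 6.3 med -1.4 z 46.4
top -10 142 y -29.8 29.9 med -1.2 z 50.8
side -145 94 y -12.7 12.4 med 0.7 z 38.8
side -130 154 y -13.8 12.8 med 1.4 z 40.4
side -115 148 y -13.0 13.3 med 0.9 z 41.5
side -100 96 y -13.0 12.4 med 1.1 z 42.2
side -85 77 y -8.4 8.1 med 1.0 z 42.6
side -70 93 y -7.4 8.3 med 1.3 z 44.2
side -55 93 y -7.4 8.6 med 2.1 z 45.3
side -40 92 y -7.4 9.1 med 1.9 z 45.9
side -25 90 y -7.1 9.4 med 2.7 z 47.3
side -10 324 y -29.5 30.0 med 3.3 z 48.9
```

View pics/bob.png

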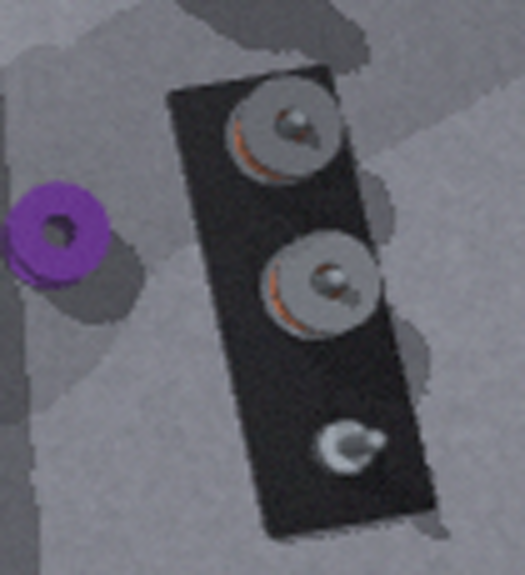

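Request:
{"fn": "play_rows", "kwargs": {"deltas": [[0.03,0.0475,0,0,0,-0.00955],[0.03,0.0475,0,0,0,-0.00955],[0.03,0.0475,0,0,0,-0.00955],[0.03,0.0475,0,0,0,-0.00955],[0.03,0.0475,0,0,0,-0.00955],[0.03,0.0475,0,0,0,-0.00955],[0.03,0.0475,0,0,0,-0.00955],[0.03,0.0475,0,0,0,-0.00955],[0.03,0.0475,0,0,0,-0.00955],[0.03,0.0475,0,0,0,-0.00955]], "gripper": 1}}

```text
clock: 1.1
tool_pos: [0.4957, -0.243, 0.2081]
orientation: [180.0, -0.0, -175.0]
force: [0.2, -0.6, 0.2]
opening: 0.0877
gripper_force: 0.0
```

Request:
{"fn": "play_rows", "kwargs": {"deltas": [[0,0.0475,0,0,0,0],[0,0.0475,0,0,0,0],[0,0.0475,0,0,0,0],[0,0.0475,0,0,0,0],[0,0.0475,0,0,0,0],[0,0.0475,0,0,0,0],[0,0.0475,0,0,0,0],[0,0.0475,0,0,0,0],[0,0.0475,0,0,0,0],[0,0.0475,0,0,0,0]]}}

```text
clock: 2.1
tool_pos: [0.4947, 0.1367, 0.2081]
orientation: [180.0, -0.0, -175.0]
force: [0.4, -0.0, -0.3]
opening: 0.0875
gripper_force: 0.0
```

The crop shows two grey-flanged copper bobbins on the stand (upper and middle spindles), an empty lower spindle, and the purple look-alike beside it on the bench. I will use only the two on the stand. Next I'll grasp the spatula.

Request:
{"fn": "play_rows", "kwargs": {"deltas": [[0.0108,0.0493,0,0.0005,-0.0055,0],[0.0108,0.0493,0,0.0005,-0.0055,0],[0.0108,0.0493,0,0.0005,-0.0055,0],[0.0108,0.0493,0,0.0004,-0.0055,0],[0.0108,0.0493,0,0,0,0],[0,0,-0.0375,0,0,0],[0,0,-0.0375,0,0,0],[0,0,-0.0375,0,0,0],[0,0,0,0,0,0]]}}

```text
clock: 3.0
tool_pos: [0.536, 0.3301, 0.1134]
orientation: [-179.7, 3.6, -175.0]
force: [-0.6, -0.1, 0.0]
opening: 0.0881
gripper_force: 0.0
```

```bash
python3 - <<'E'
from h import *
im,d=snap('side'); cv2.imwrite('pics/s1.png',cv2.resize(im[240:420,100:340],None,fx=3,fy=3))
E
```

```text
(no output)
```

View pics/s1.png

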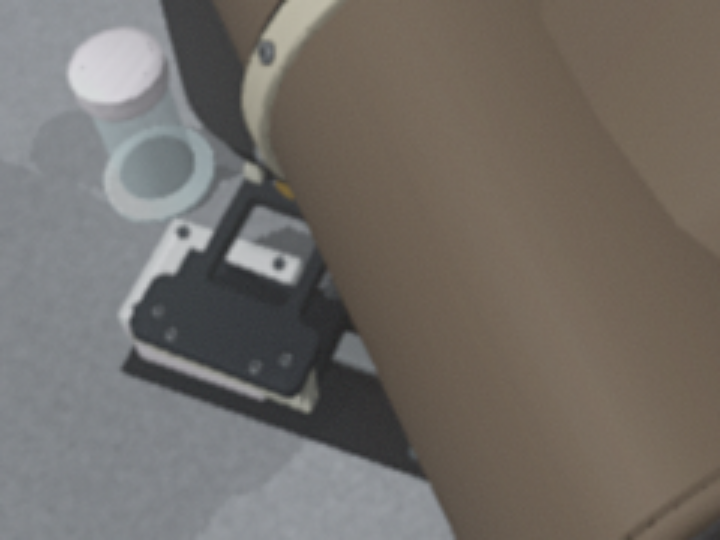

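The side crop shows the open gripper just above the dock at about (240,300), with the arm hiding the handle. I'll descend slowly and watch the force.

Request:
{"fn": "play_rows", "kwargs": {"deltas": [[0,0,-0.03,0,0,0],[0,0,-0.025,0,0,0],[0,0,0,0,0,0],[0,0,0,0,0,0]]}}

```text
clock: 3.45
tool_pos: [0.5392, 0.3329, 0.076]
orientation: [180.0, 4.1, -175.0]
force: [0.8, -0.7, 0.8]
opening: 0.088
gripper_force: 0.0
```

Request:
{"fn": "play_rows", "kwargs": {"deltas": [[-0.001,0.001,-0.0145,0,0,0],[0,0,-0.0145,0,0,0],[0,0,-0.0145,0,0,0],[0,0,0,0,0,0],[0,0,0,0,0,0]]}}

```text
clock: 3.95
tool_pos: [0.5375, 0.3329, 0.0388]
orientation: [-179.9, 3.9, -175.0]
force: [0.1, 0.1, 0.8]
opening: 0.0876
gripper_force: 0.0
```

Request:
{"fn": "play_rows", "kwargs": {"deltas": [[0,0,0,0,0,0],[0,0,0,0,0,0],[0,0,0,0,0,0],[0,0,0,0,0,0],[0,0,0,0,0,0],[0,0,0,0,0,0],[0,0,0,0,0,0],[0,0,0,0,0,0]], "gripper": -1}}

```text
clock: 4.75
tool_pos: [0.5376, 0.3331, 0.0394]
orientation: [-180.0, 4.0, -175.0]
force: [0.0, -0.8, -0.2]
opening: 0.0292
gripper_force: 0.0
```

Request:
{"fn": "play_rows", "kwargs": {"deltas": [[0,0,0,0,0,0],[0,0,0,0,0,0],[0,0,0,0,0,0],[0,0,0,0,0,0],[0,0,0,0,0,0],[0,0,0,0,0,0]]}}

```text
clock: 5.35
tool_pos: [0.5376, 0.3331, 0.0393]
orientation: [-180.0, 4.0, -175.0]
force: [-0.5, -0.2, 0.3]
opening: 0.0003
gripper_force: 0.0
```

```bash
python3 - <<'E'
from h import *
im,d=snap('top'); a=cv2.resize(im[150:300,100:250],None,fx=3.5,fy=3.5)
im,d=snap('side'); b=cv2.resize(im[275:425,120:270],(525,525)) if 0 else cv2.resize(im[280:420,130:270],(525,525))
cv2.imwrite('pics/s2.png',cv2.resize(np.hstack([a,b]),(800,400)))
E
```

```text
(no output)
```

View pics/s2.png

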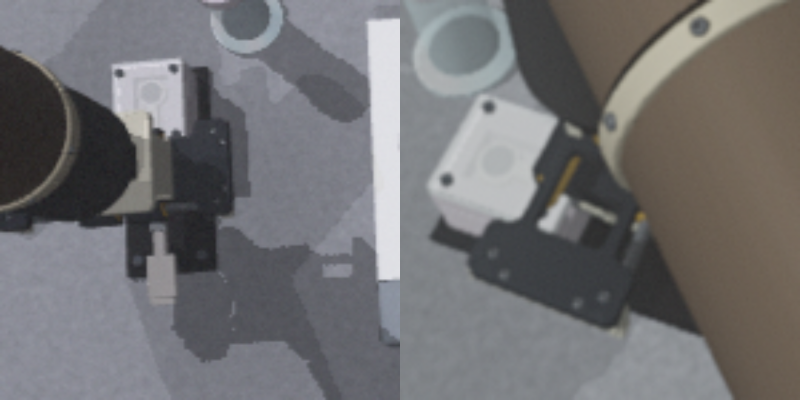

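```bash
python3 - <<'E'
from h import *
a=np.radians(5.2);mo=np.array([.5731,.3369])
im,d=snap('top'); sm,sd=snap('side')
for n in('top','side'):
    im,d=load(n);W=pts(n,d)
    X=(W[...,0]-mo[0])*np.cos(a)+(W[...,1]-mo[1])*np.sin(a); Y=-(W[...,0]-mo[0])*np.sin(a)+(W[...,1]-mo[1])*np.cos(a)
    for lo in range(-150,0,10):
        m=(X*1e3>lo)&(X*1e3<lo+10)&(abs(Y)<.03)&(W[...,2]>.025)&(W[...,2]<.2)
        if m.sum()>3: print(n,lo,m.sum(),'y',(Y[m].min()*1e3).round(1),(Y[m].max()*1e3).round(1),'z',(np.percentile(W[...,2][m],[10,50,90])*1e3).round(1))
print(get_obs())
print(proj('top',get_obs()['tool_pos']),proj('side',get_obs()['tool_pos']))
b=cv2.resize(sm[290:370,140:250],(800,582)) 
cv2.imwrite('pics/s3.png',b)
E
```

```text
top -150 5 y -12.5 8.8 z [31.6 38.  41.3]
top -140 46 y -14.1 11.2 z [36.3 39.  41.2]
top -130 49 y -14.7 10.8 z [37.7 40.1 42.6]
top -120 45 y -13.7 10.6 z [38.2 40.1 42.8]
top -110 45 y -14.5 10.4 z [38.9 41.4 43.5]
top -100 31 y -14.2 10.1 z [38.8 41.2 44.1]
top -90 67 y -29.2 28.8 z [ 41.1 134.5 145.1]
top -80 90 y -29.6 28.0 z [ 42.1 143.4 146.1]
top -70 11 y -8.3 6.3 z [40.9 42.9 43.8]
side -60 8 y 28.3 29.6 z [144.7 146.3 147.8]
side -50 46 y 7.4 29.6 z [ 73.2 147.5 162.8]
side -40 94 y 11.2 29.8 z [147.4 157.9 167.8]
side -30 111 y 8.7 29.8 z [148.6 167.  169.5]
side -20 24 y 7.5 29.1 z [ 75.1 150.5 168.1]
side -10 65 y 6.1 29.4 z [147.2 149.8 151.2]
{'clock': 5.55, 'joint_pos': array([  51.28588813,   23.31563008,  -21.46022265,    4.25442015,
        -42.55529968, -139.32191202]), 'qvel': array([-0.03576162,  0.00938005, -0.01241335, -0.06341632, -0.06365139,
        0.0244148 ]), 'tau': array([ 1.79450063e-05, -5.51843512e+01,  2.25882196e+01,  5.30611843e+00,
        7.05810520e-02,  2.58180255e-03]), 'tool_pos': array([0.53765326, 0.33313867, 0.03935665]), 'orientation': array([-179.99395236,    3.97660054, -174.968249  ]), 'force': array([-0.35075891,  0.64374686,  0.05825439]), 'moment': array([-0.03416183,  0.28550785, -0.00259469]), 'gripper_force': 0.0, 'opening': 0.00030833338346376713}
(np.float64(158.74924062327062), np.float64(220.8976544947499)) (np.float64(213.2262012078391), np.float64(354.7120520942716))
```

View pics/s3.png

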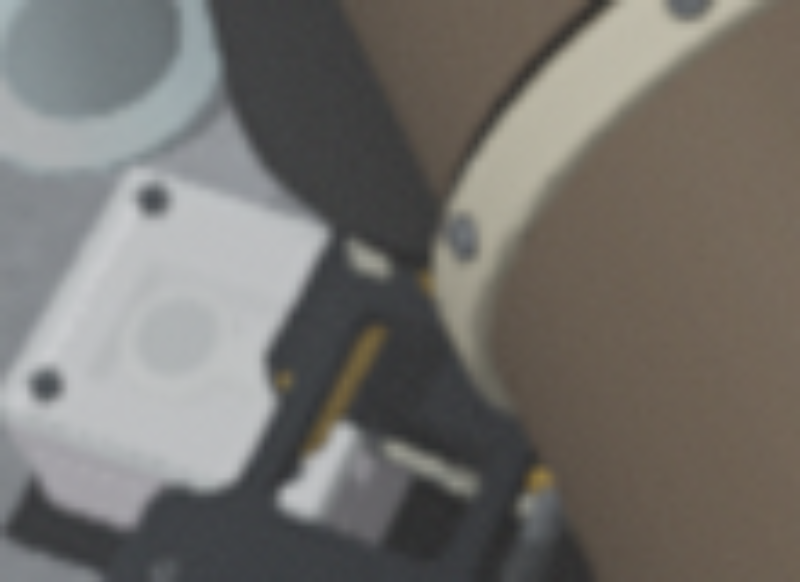

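The side crop shows one finger in the gripper window at (350,480), but the handle is hidden. I'll pull back a little to see whether the spatula follows.

Request:
{"fn": "play_rows", "kwargs": {"deltas": [[-0.0125,-0.0011,0,0,0,0],[-0.0125,-0.0011,0,0,0,0],[0,0,0,0,0,0],[0,0,0,0,0,0]]}}

```text
clock: 5.95
tool_pos: [0.5173, 0.3316, 0.0397]
orientation: [180.0, 4.0, -174.9]
force: [1.2, -0.6, 0.2]
opening: 0.0005
gripper_force: 0.0
```

```bash
cat > sp.py <<'E'
from h import *
a=np.radians(5.2);mo=np.array([.5731,.3369])
im,d=snap('top');W=pts('top',d)
X=(W[...,0]-mo[0])*np.cos(a)+(W[...,1]-mo[1])*np.sin(a); Y=-(W[...,0]-mo[0])*np.sin(a)+(W[...,1]-mo[1])*np.cos(a)
m=(X<-.08)&(X>-.25)&(abs(Y)<.03)&(W[...,2]>.03)&(W[...,2]<.07)
r=W[m]; print('n',m.sum(),'Xmin',X[m].min(),'Y',Y[m].min(),Y[m].max(),'z near tip',np.median(W[...,2][m&(X<X[m].min()+.02)]))
E
python3 sp.py
```

```text
n 225 Xmin -0.1409493871038973 Y -0.014916167698001541 0.01180527276200798 z near tip 0.03920272660896851
```

Request:
{"fn": "play_rows", "kwargs": {"deltas": [[0,0,0.04,0,0,0],[0,0,0.05,0,0,0],[0,0,0.05,0,0,0],[0,-0.05,0.03,0,0.011,0],[0,-0.05,0.03,0,0.011,0],[0,-0.05,0,0,0,0],[0,-0.05,0,0,0,0],[0,-0.05,0,0,0,0],[0,-0.05,0,0,0,0],[0,0,0,0,0,0]]}}

```text
clock: 7.0
tool_pos: [0.5172, 0.0878, 0.1997]
orientation: [179.7, 0.0, -175.2]
force: [0.2, 0.4, -0.4]
opening: 0.0004
gripper_force: 0.0
```

```bash
python3 sp.py; python3 - <<'E'
from h import *
o=get_obs(); t=o['tool_pos']; print(t,o['orientation'])
im,d=snap('side'); u,v=proj('side',t); print(u,v,proj('side',t-[0,0,.019]))
u,v=int(u),int(v); c=im[max(0,v-90):v+60,max(0,u-90):u+110].copy()
cv2.imwrite('pics/s4.png',cv2.resize(c,None,fx=4,fy=4)); print(max(0,u-90),max(0,v-90))
E
```

```text
n 240 Xmin -0.14075469106958838 Y -0.014884151652924999 0.01137403788630778 z near tip 0.0395575195633
[0.51768042 0.08941225 0.19974819] [ 1.79644375e+02  6.41367695e-02 -1.75163700e+02]
282.906888482946 199.89573791066258 (np.float64(282.7717755591594), np.float64(207.15050005163332))
192 109
```

View pics/s4.png

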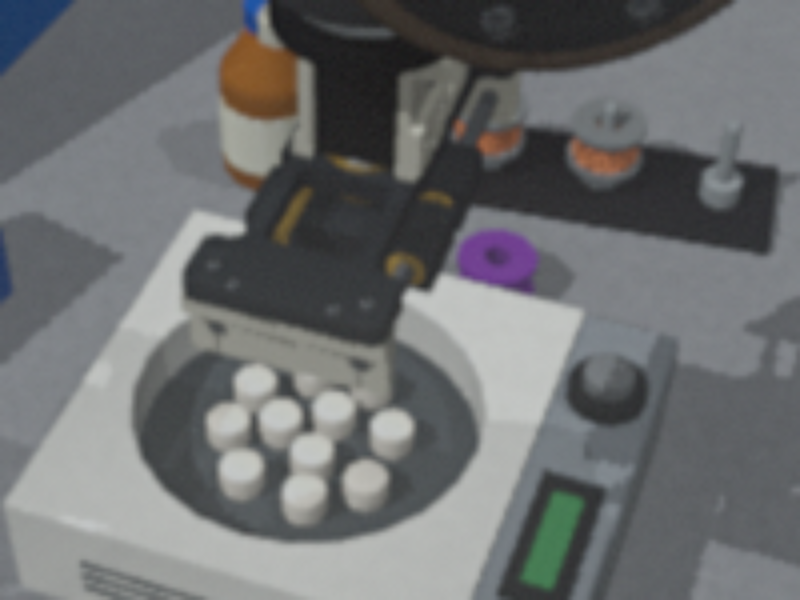

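The crop shows the gripper body above the well, with its end plate from (190,320) to (390,390) hiding the fingers. The TCP should project to (364,364). I'll yaw the tool so the fingers become visible.

Request:
{"fn": "play_rows", "kwargs": {"deltas": [[0,0,0.03,0,0,0.045],[0,0,0.03,0,0,0.045],[0,0,0,0,0,0.045],[0,0,0,0,0,0.045],[0,0,0,0,0,0.045],[0,0,0,0,0,0.045],[0,0,0,0,0,0.045],[0,0,0,0,0,0.045],[0,0,0,0,0,0.045],[0,0,0,0,0,0]], "gripper": -0.4}}

```text
clock: 8.1
tool_pos: [0.5178, 0.0926, 0.2473]
orientation: [179.7, 0.0, -101.9]
force: [-0.0, -0.6, -0.1]
opening: 0.0262
gripper_force: 0.0
```

```bash
python3 - <<'E'
from h import *
o=get_obs(); t=o['tool_pos']; print(t,o['orientation'],o['opening'])
im,d=snap('side'); W=pts('side',d)
m=(np.hypot(W[...,0]-t[0],W[...,1]-t[1])<.12)&(W[...,2]<t[2]+.1)&(W[...,2]>t[2]-.06)
P=W[m]-t
for z in range(-60,100,10):
    q=P[(P[:,2]*1e3>=z)&(P[:,2]*1e3<z+10)]
    if len(q)>2: print(z,len(q),'x',(q[:,0].min()*1e3).round(),(q[:,0].max()*1e3).round(),'y',(q[:,1].min()*1e3).round(),(q[:,1].max()*1e3).round())
u,v=map(int,proj('side',t)); c=im[max(0,v-80):v+40,max(0,u-80):u+80].copy()
cv2.circle(c,(min(u,80),min(v,80)),1,(0,255,0),-1)
cv2.imwrite('pics/s5.png',cv2.resize(c,None,fx=5,fy=5))
E
```

```text
[0.51784569 0.09256106 0.24727557] [ 1.79659409e+02  3.17923005e-02 -1.01884710e+02] 0.026177881654160517
10 11 x -14.0 18.0 y -9.0 14.0
20 113 x -30.0 31.0 y -10.0 18.0
30 140 x -30.0 31.0 y -10.0 19.0
40 120 x -31.0 32.0 y -6.0 19.0
50 136 x -33.0 34.0 y -5.0 19.0
60 85 x -32.0 36.0 y -12.0 19.0
70 36 x 15.0 31.0 y -12.0 9.0
80 177 x -93.0 95.0 y -21.0 58.0
90 568 x -93.0 95.0 y -27.0 59.0
```

View pics/s5.png

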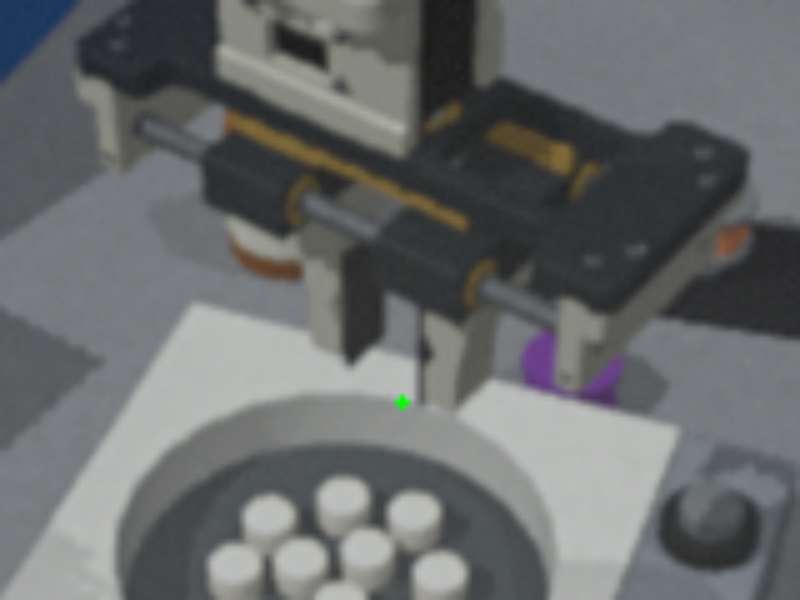

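The picture shows that the open fingertips, at about (340,350) and (440,400), end above the green mark where the reported TCP projects. By depth they sit about 15 mm above it instead of 19 mm below, and the body is about 33 mm higher than stated. So the real grasp point is about 33 mm above the reported z, and the first close happened just above the handle. I'll retry with that correction.

Request:
{"fn": "play_rows", "kwargs": {"deltas": [[0.003,0.05,0,0,0,-0.0456],[0.004,0.05,0,0,0,-0.0456],[0.004,0.05,0,0,0,-0.0456],[0.004,0.05,0,0,0,-0.0456],[0.005,0.05,0,0,0,-0.0456],[0.005,0.05,0,0,0,-0.0456],[0,0,0,0,0,-0.0456],[0,0,0,0,0,-0.0456],[0,0,0,0,0,-0.0415],[0,0,0,0.002,-0.022,0]], "gripper": 1}}

```text
clock: 9.15
tool_pos: [0.5388, 0.3325, 0.2463]
orientation: [179.6, 4.0, -175.8]
force: [-1.0, -0.8, -0.1]
opening: 0.0874
gripper_force: 0.0
```

Request:
{"fn": "play_rows", "kwargs": {"deltas": [[0,0,-0.045,0,0,0],[0,0,-0.045,0,0,0],[0,0,-0.045,0,0,0],[0,0,-0.045,0,0,0],[0,0,-0.045,0,0,0],[0,0,0,0,0,0],[0,0,0,0,0,0]]}}

```text
clock: 9.85
tool_pos: [0.5378, 0.3318, 0.0676]
orientation: [179.7, 4.0, -175.3]
force: [0.6, -0.0, 2.4]
opening: 0.0876
gripper_force: 0.0
```

Request:
{"fn": "play_rows", "kwargs": {"deltas": [[0,0.002,-0.025,0,0,0],[0,0,-0.015,0,0,0],[0,0,-0.015,0,0,0],[0,0,-0.01,0,0,0],[0,0,-0.01,0,0,0],[0,0,0,0,0,0],[0,0,0,0,0,0]]}}

```text
clock: 10.55
tool_pos: [0.5378, 0.333, 0.0075]
orientation: [179.6, 4.0, -175.2]
force: [-0.0, -1.0, 0.4]
opening: 0.0877
gripper_force: 0.0
```

Request:
{"fn": "play_rows", "kwargs": {"deltas": [[0,0,0,0,0,0],[0,0,0,0,0,0],[0,0,0,0,0,0],[0,0,0,0,0,0],[0,0,0,0,0,0],[0,0,0,0,0,0],[0,0,0,0,0,0],[0,0,0,0,0,0],[0,0,0,0,0,0],[0,0,0,0,0,0]], "gripper": -1}}

```text
clock: 11.55
tool_pos: [0.5376, 0.333, 0.0074]
orientation: [179.6, 4.0, -175.2]
force: [-1.0, -0.9, 0.2]
opening: 0.0152
gripper_force: 30.0
```

Request:
{"fn": "play_rows", "kwargs": {"deltas": [[0,0,0,0,0,0],[0,0,0,0,0,0],[0,0,0,0,0,0],[0,0,0,0,0,0]]}}

```text
clock: 11.95
tool_pos: [0.5376, 0.333, 0.0073]
orientation: [179.6, 4.0, -175.2]
force: [-0.6, 0.3, -0.1]
opening: 0.0152
gripper_force: 30.0
```

Request:
{"fn": "play_rows", "kwargs": {"deltas": [[-0.015,-0.0014,0,0,0,0],[-0.015,-0.0014,0,0,0,0],[-0.015,-0.0014,0,0,0,0],[-0.015,-0.0014,0,0,0,0],[-0.015,-0.0014,0,0,0,0],[-0.015,-0.0014,0,0,0,0],[-0.015,-0.0014,0,0,0,0],[0,0,0,0,0,0]]}}

```text
clock: 12.75
tool_pos: [0.4519, 0.3247, 0.0075]
orientation: [179.6, 4.0, -175.2]
force: [0.0, 1.1, -1.0]
opening: 0.0155
gripper_force: 30.0
```

Request:
{"fn": "play_rows", "kwargs": {"deltas": [[0,0,0.05,0,0,0],[0,0,0.05,0,0,0],[0,0,0.05,0,0,0],[0,0,0.05,0,0,0],[0.02,-0.05,0.02,0,0,0],[0.03,-0.05,0,0,0,0],[0.03,-0.05,0,0,0,0],[0.03,-0.05,0,0,0,0],[0.03,-0.05,0,0,0,0],[0.02,-0.05,0,0,0,0]]}}

```text
clock: 13.75
tool_pos: [0.5829, 0.0834, 0.1834]
orientation: [179.6, 4.0, -175.2]
force: [0.9, 1.0, -0.6]
opening: 0.0156
gripper_force: 30.0
```

Request:
{"fn": "play_rows", "kwargs": {"deltas": [[0.0152,-0.028,0.004,0.0032,-0.0379,0],[0.0152,-0.028,0.004,0.0032,-0.0379,0],[0.0152,-0.028,0.004,0.0032,-0.0379,0],[0.0152,-0.028,0.004,0.0032,-0.0379,0],[0.0152,-0.028,0.004,0.0032,-0.0379,0],[0.0152,-0.028,0.004,0.0032,-0.0379,0],[0,0,0,0,0,0],[0,0,0,0,0,0]]}}

```text
clock: 14.55
tool_pos: [0.6571, -0.0624, 0.2307]
orientation: [179.1, 39.8, -175.6]
force: [0.2, 0.3, 0.2]
opening: 0.0157
gripper_force: 30.0
```

```bash
python3 - <<'E'
from h import *
o=get_obs(); t=o['tool_pos']; print(t,o['orientation'],o['opening'],o['joint_pos'].round(0))
for n in('top','side'):
    im,d=snap(n); print(n,proj(n,t))
a,_=load('top');b,_=load('side')
cv2.imwrite('pics/s6.png',np.hstack([cv2.resize(a[140:300,200:360],(400,400)),cv2.resize(b[130:330,190:390],(400,400))]))
E
```

```text
[ 0.65709059 -0.06237321  0.23066411] [ 179.12076854   39.75000337 -175.6419703 ] 0.015713739928676345 [   6.   -1.  -51.   48.   -0. -139.]
top (np.float64(325.85551580748864), np.float64(148.63998430456803))
side (np.float64(250.6057988825379), np.float64(118.99816887857584))
```

View pics/s6.png

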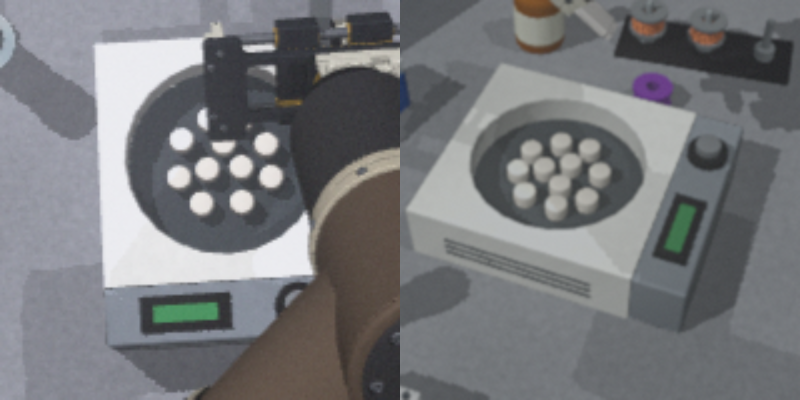

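The pictures show joint 5 has reached its limit with the paddle pointing toward the robot. The spatula is hidden behind the gripper in the left image, and the beads are undisturbed. I'll untilt, turn the spatula end for end, and stir with the paddle pointing away from the robot.

Request:
{"fn": "play_rows", "kwargs": {"deltas": [[-0.02,0.005,0.01,-0.0035,0.044,0],[-0.02,0.005,0,-0.0035,0.044,0],[-0.02,0.005,0,-0.0035,0.044,0],[-0.02,0.005,0,-0.0035,0.044,0],[-0.02,0.005,0,-0.0035,0.044,0],[-0.02,0.005,0,0,0,0],[0,0,0,0,0,0],[0,0,0,0,0,0]]}}

```text
clock: 15.45
tool_pos: [0.5993, -0.0814, 0.2481]
orientation: [-176.3, 11.6, -175.8]
force: [-0.5, -0.1, -0.7]
opening: 0.0157
gripper_force: 30.0
```

```bash
python3 - <<'E'
from h import *
o=get_obs(); print(o['tool_pos'],o['orientation'],o['opening'],o['joint_pos'].round(1))
E
```

```text
[ 0.59927599 -0.08142626  0.24810531] [-176.29597272   11.58398951 -175.79061946] 0.015701057972890228 [  14.6    4.9  -18.5    6.9  -56.1 -104.1]
```

Request:
{"fn": "play_rows", "kwargs": {"deltas": [[-0.01,0,0,-0.003,0.032,0.0],[-0.01,0,0,-0.003,0.032,0],[0,0,0,0,0,0.0455],[0,0,0,0,0,0.0455],[0,0,0,0,0,0.0455],[0,0,0,0,0,0.0455],[0,0,0,0,0,0.0455],[0,0,0,0,0,0.0455],[0,0,0,0,0,0.0455],[0,0,0,0,0,0.0455]]}}

```text
clock: 16.45
tool_pos: [0.5829, -0.0828, 0.2483]
orientation: [-175.9, 0.0, -110.0]
force: [0.3, 0.5, -0.3]
opening: 0.0159
gripper_force: 30.0
```

Request:
{"fn": "play_rows", "kwargs": {"deltas": [[0,0,0,0,0,0.0455],[0,0,0,0,0,0.0455],[0,0,0,0,0,0.0455],[0,0,0,0,0,0.0455],[0,0,0,0,0,0.0455],[0,0,0,0,0,0.0455],[0,0,0,0,0,0.0455],[0,0,0,0,0,0.0455],[0,0,0,0,0,0.0455],[0,0,0,0,0,0]]}}

```text
clock: 17.45
tool_pos: [0.5831, -0.0831, 0.2482]
orientation: [-176.0, -0.1, -36.6]
force: [-0.5, 0.0, -0.2]
opening: 0.0158
gripper_force: 30.0
```

Request:
{"fn": "play_rows", "kwargs": {"deltas": [[0,0,0,0,0,0.0455],[0,0,0,0,0,0.0455],[0,0,0,0,0,0.0455],[0,0,0,0,0,0.0455],[0,0,0,0,0,0.0455],[0,0,0,0,0,0],[0,0,0,0,0,0]]}}

```text
clock: 18.15
tool_pos: [0.5827, -0.0832, 0.2482]
orientation: [-176.0, -0.0, 3.9]
force: [-1.0, 1.4, -0.1]
opening: 0.0156
gripper_force: 30.0
```

Request:
{"fn": "play_rows", "kwargs": {"deltas": [[-0.0155,0.0035,-0.008,-0.0256,0.0415,0.006],[-0.0155,0.0035,-0.008,-0.0036,0.0415,0],[-0.0155,0.0035,-0.008,-0.0036,0.0415,0],[-0.0155,0.0035,-0.008,-0.0036,0.0415,0],[-0.0155,0.0035,-0.008,-0.0036,0.0415,0],[-0.0155,0.0035,-0.008,-0.0036,0.0415,0],[0,0,0,0,0,0],[0,0,0,0,0,0]]}}

```text
clock: 18.95
tool_pos: [0.5088, -0.0667, 0.2085]
orientation: [179.9, 45.0, 4.8]
force: [-0.2, -0.0, 1.1]
opening: 0.0158
gripper_force: 30.0
```

```bash
cat > pt.py <<'E'
from h import *
# paddle location: white-ish points lying above deck near expected tip
from scipy.spatial.transform import Rotation as Ro
o=get_obs(); t=o['tool_pos']; R=Ro.from_euler('xyz',o['orientation'],degrees=True).as_matrix()
print(t.round(4),o['orientation'].round(1),o['opening'].round(4),o['joint_pos'].round(0))
sp=R[:,0]  # tool x; paddle along +-x
if sp[2]>0: sp=-sp
for nm,off in (('worldz',np.array([0,0,.033])),('toolz',-R[:,2]*.033)):
    print(nm,'pred tip',(t+off+.105*sp).round(4))
E
python3 - <<'E'
from pt import *
for n in('top','side'):
    im,d=snap(n);W=pts(n,d)
    Q=(W-(t+np.array([0,0,.033])))
    a=Q@sp; l=Q@R[:,1]; h=Q@R[:,2]
    m=(a>.05)&(a<.13)&(abs(l)<.03)&(abs(h)<.035)&(W[...,2]>.09)
    if m.sum()>5:
        print(n,m.sum(),'along',a[m].min().round(4),a[m].max().round(4),'lat',l[m].min().round(4),l[m].max().round(4),'h med',np.median(h[m]).round(4))
        for lo in range(50,130,10):
            k=m&(a*1e3>lo)&(a*1e3<lo+10)
            if k.sum()>2: print(lo,k.sum(),np.median(h[k]).round(4),np.median(W[k],axis=0).round(4))
E
```

```text
Traceback (most recent call last):
  File "pt.py", line 5, in <module>
    print(t.round(4),o['orientation'].round(1),o['opening'].round(4),o['joint_pos'].round(0))
                                               ^^^^^^^^^^^^^^^^^^
AttributeError: 'float' object has no attribute 'round'
```

```bash
sed -i "s/o\['opening'\].round(4)/round(o['opening'],4)/" pt.py; python3 - <<'E'
from pt import *
for n in('top','side'):
    im,d=snap(n);W=pts(n,d)
    Q=(W-(t+np.array([0,0,.033])))
    a=Q@sp; l=Q@R[:,1]; h=Q@R[:,2]
    m=(a>.05)&(a<.14)&(abs(l)<.03)&(abs(h)<.05)&(W[...,2]>.09)
    if m.sum()>5:
        print(n,m.sum(),'along',a[m].min().round(4),a[m].max().round(4),'lat',l[m].min().round(4),l[m].max().round(4),'h med',np.median(h[m]).round(4))
        for lo in range(50,140,10):
            k=m&(a*1e3>lo)&(a*1e3<lo+10)
            if k.sum()>2: print(lo,k.sum(),np.median(h[k]).round(4),np.median(W[k],axis=0).round(4))
    u,v=map(int,proj(n,t+[.07,0,0])); c=im[max(0,v-70):max(0,v-70)+140,max(0,u-70):max(0,u-70)+140]; cv2.imwrite(f'pics/z{n}.png',cv2.resize(c,(400,400)))
cv2.imwrite('pics/s7.png',np.hstack([cv2.imread('pics/ztop.png'),cv2.imread('pics/zside.png')]))
E
```

```text
[ 0.5088 -0.0667  0.2085] [179.9  45.    4.8] 0.0158 [  11.   35.   12.   -5. -111.   84.]
worldz pred tip [ 0.5828 -0.0605  0.1673]
toolz pred tip [ 0.606  -0.0585  0.1576]
top 66 along 0.0531 0.1266 lat -0.0039 0.0107 h med -0.0143
50 11 -0.0143 [ 0.5588 -0.0631  0.213 ]
60 9 -0.0146 [ 0.5644 -0.0616  0.2075]
70 12 -0.0137 [ 0.5737 -0.0635  0.1959]
80 15 -0.0131 [ 0.5762 -0.0677  0.192 ]
100 7 -0.0154 [ 0.5939 -0.0666  0.1773]
110 8 -0.0144 [ 0.6002 -0.0642  0.1707]
120 4 -0.0129 [ 0.6055 -0.0659  0.1637]
side 217 along 0.0508 0.1265 lat -0.0169 0.0113 h med -0.0161
50 19 -0.015 [ 0.5571 -0.0533  0.214 ]
60 25 -0.0146 [ 0.5643 -0.0561  0.2058]
70 28 -0.0153 [ 0.5714 -0.0555  0.1979]
80 43 -0.0161 [ 0.5775 -0.05    0.1932]
90 31 -0.017 [ 0.5862 -0.0472  0.185 ]
100 32 -0.0171 [ 0.5927 -0.047   0.1782]
110 26 -0.017 [ 0.5997 -0.0455  0.1718]
120 13 -0.0161 [ 0.606  -0.0472  0.1652]
```

View pics/s7.png

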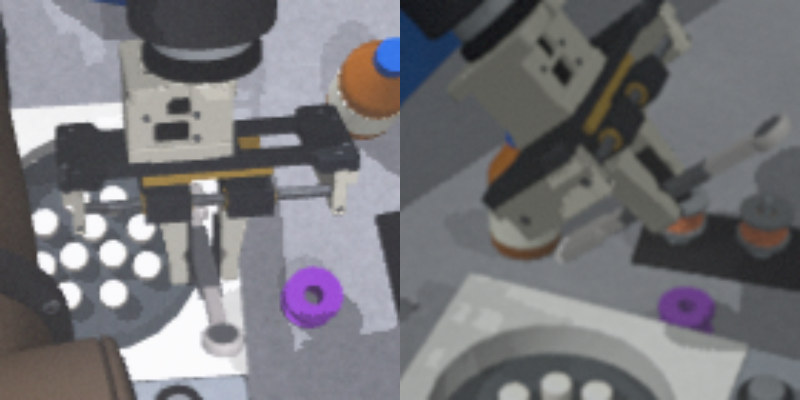

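The left half shows the spatula held level at mid-handle, spoon at about (220,340), and the paddle pointing away. The right half shows the paddle end at about (575,245). The measured tip fits a 33 mm TCP offset along the tool axis, so tip = tool_pos + (0.097, 0.008, −0.051). Next I'll descend in the free spot on the −y side of the well.

Request:
{"fn": "play_rows", "kwargs": {"deltas": [[-0.018,-0.004,-0.02,0,0,0],[0,0,-0.035,0,0,0],[0,0,-0.03,0,0,0],[0,0,-0.025,0,0,0],[0,0,-0.0165,0,0,0],[0,0,-0.015,0,0,0],[0,0,0,0,0,0],[0,0,0,0,0,0]]}}

```text
clock: 19.85
tool_pos: [0.4943, -0.07, 0.0975]
orientation: [-179.9, 45.0, 5.0]
force: [-0.2, 0.4, -0.4]
opening: 0.0155
gripper_force: 30.0
```

Request:
{"fn": "play_rows", "kwargs": {"deltas": [[0,0,-0.004,0,0,0],[0,0.0125,0,0,0,0],[0,0.0125,0,0,0,0],[0,0.0125,0,0,0,0],[0,0.0125,0,0,0,0],[0,0.0125,0,0,0,0],[0,0.0125,0,0,0,0],[0,0.0125,0,0,0,0],[0,0.0125,0,0,0,0],[0,0,0,0,0,0]]}}

```text
clock: 20.85
tool_pos: [0.494, 0.0116, 0.0934]
orientation: [-179.8, 45.0, 5.2]
force: [-0.3, -0.6, -0.4]
opening: 0.0155
gripper_force: 30.0
```

```bash
cat > beads.py <<'E'
from h import *
c0=np.array([.581,.013])
S=np.array([[.6215,.0277],[.6212,-.0041],[.6006,.0544],[.597,.0131],[.5963,-.0283],[.571,.029],[.5737,-.0043],[.5625,.0564],[.5638,-.0331],[.5368,.0339],[.5391,-.0045]])
def beads():
    o=get_obs(); t=o['tool_pos']; print('tool',t.round(4),o['orientation'].round(1),'open',round(o['opening'],4),'tip off',((t[:2]+[.097,.008]-c0)*1e3).round())
    for n in('top','side'):
        im,d=snap(n);W=pts(n,d);H=cv2.cvtColor(im,cv2.COLOR_BGR2HSV)
        m=(H[...,2]>(110))&(H[...,1]<60)&(abs(W[...,2]-.053)<(.005))&(np.hypot(W[...,0]-c0[0],W[...,1]-c0[1])<.093)
        m=cv2.morphologyEx(m.astype(np.uint8),cv2.MORPH_OPEN,np.ones((2,2)))
        k,lab,st,ce=cv2.connectedComponentsWithStats(m)
        B=[(ray(n,*ce[i],.054)[:2],st[i,4]) for i in range(1,k) if st[i,4]>15]
        print(n,len(B)); 
        for b,a in B: print(((b-c0)*1e3).round(),a,'near start',(np.hypot(*(S-b).T).min()*1e3).round(),int(np.hypot(*(S-b).T).argmin()))
E
python3 -c "
from beads import *
beads()"
```

```text
tool [0.494  0.0116 0.0934] [-179.8   45.     5.2] open 0.0155 tip off [10.  7.]
top 3
[-8. 57.] 21 near start 17.0 7
[-32.  71.] 54 near start 31.0 7
[-29. -41.] 28 near start 13.0 8
side 4
[-43.  -9.] 57 near start 9.0 10
[-14.  54.] 235 near start 11.0 7
[16. 48.] 71 near start 8.0 2
[-46.  26.] 80 near start 6.0 9
```

Request:
{"fn": "play_rows", "kwargs": {"deltas": [[0,-0.021,0,0,0,0],[0,-0.021,0,0,0,0],[0,-0.021,0,0,0,0],[0,-0.021,0,0,0,0],[0.0133,0,0,0,0,0],[0.0133,0,0,0,0,0],[0.0133,0,0,0,0,0],[0,0,0,0,0,0]]}}

```text
clock: 21.75
tool_pos: [0.5272, -0.0569, 0.0929]
orientation: [-179.8, 45.0, 5.1]
force: [0.1, -0.2, 0.0]
opening: 0.0155
gripper_force: 30.0
```

Request:
{"fn": "play_rows", "kwargs": {"deltas": [[0,0.0125,0,0,0,0],[0,0.0125,0,0,0,0],[0,0.0125,0,0,0,0],[0,0.0125,0,0,0,0],[0,0.0125,0,0,0,0],[0,0.0125,0,0,0,0],[0,0.0125,0,0,0,0],[0,0,0,0,0,0]]}}

```text
clock: 22.55
tool_pos: [0.5259, 0.0144, 0.0934]
orientation: [-179.8, 45.0, 5.2]
force: [-0.3, 0.2, -0.3]
opening: 0.0158
gripper_force: 30.0
```

Request:
{"fn": "play_rows", "kwargs": {"deltas": [[0,-0.0175,0,0,0,0],[0,-0.0175,0,0,0,0],[0,-0.0175,0,0,0,0],[0,-0.0175,0,0,0,0],[0,-0.0175,0,0,0,0],[-0.02,0,0,0,0,0],[-0.02,0,0,0,0,0],[-0.02,0,0,0,0,0],[-0.02,0,0,0,0,0],[0,0,0,0,0,0]]}}

```text
clock: 23.55
tool_pos: [0.4602, -0.0579, 0.094]
orientation: [-179.8, 45.1, 5.0]
force: [0.3, -0.1, -1.8]
opening: 0.016
gripper_force: 30.0
```

Request:
{"fn": "play_rows", "kwargs": {"deltas": [[0,0.0125,0,0,0,0],[0,0.0125,0,0,0,0],[0,0.0125,0,0,0,0],[-0.005,0.0125,0,0,0,0],[-0.005,0.0125,0,0,0,0],[0,0.0125,0,0,0,0],[0,0.0125,0,0,0,0],[0,0.0125,0,0,0,0],[0,0,0,0,0,0]]}}

```text
clock: 24.45
tool_pos: [0.454, 0.0243, 0.0934]
orientation: [-179.8, 45.0, 5.2]
force: [-0.3, -0.5, -1.0]
opening: 0.0157
gripper_force: 30.0
```

Request:
{"fn": "play_rows", "kwargs": {"deltas": [[0,-0.03,0,0,0,0],[0,-0.03,0,0,0,0],[0,-0.02,0,0,0,0],[0,0,0.05,0,0,0],[0,0,0.05,0,0,0],[0,-0.05,0.03,0,0,0],[0,-0.05,0.02,0,0,0],[0,-0.05,0,0,0,0],[0,-0.05,0,0,0,0],[0,-0.03,0,0,0,0]]}}

```text
clock: 25.45
tool_pos: [0.453, -0.2277, 0.2136]
orientation: [-179.8, 45.1, 4.9]
force: [-0.1, -0.3, -0.0]
opening: 0.0157
gripper_force: 30.0
```

```bash
python3 -c "
from beads import *
beads()"
```

```text
tool [ 0.453  -0.2277  0.2136] [-179.8   45.1    4.9] open 0.0157 tip off [ -31. -233.]
top 2
[12. 80.] 58 near start 40.0 2
[-29.  79.] 23 near start 37.0 7
side 6
[52.  6.] 73 near start 15.0 0
[47. 37.] 80 near start 23.0 0
[17. 57.] 196 near start 16.0 2
[-15.  56.] 213 near start 13.0 7
[-67.  32.] 90 near start 25.0 9
[-44.  54.] 115 near start 28.0 7
```

```bash
cat >> beads.py <<'E'
def rect(n,z=.054,half=.1,px=2000):
    im,d=load(n); N=int(2*half*px)
    cor=[(c0[0]+sx*half,c0[1]+sy*half,z) for sx,sy in((1,1),(1,-1),(-1,-1),(-1,1))]
    src=np.float32([proj(n,p) for p in cor]); dst=np.float32([[0,0],[N,0],[N,N],[0,N]])
    return cv2.warpPerspective(im,cv2.getPerspectiveTransform(src,dst),(N,N),flags=cv2.INTER_CUBIC)
def hough(n):
    r=rect(n); g=cv2.GaussianBlur(cv2.cvtColor(r,cv2.COLOR_BGR2GRAY),(5,5),0)
    g=cv2.createCLAHE(2,(8,8)).apply(g)
    C=cv2.HoughCircles(g,cv2.HOUGH_GRADIENT,1,38,param1=80,param2=11,minRadius=20,maxRadius=28)
    out=[]
    for x,y,rr in (C[0] if C is not None else []):
        if g[int(y),int(x)]<120 or np.hypot(x-200,y-200)>175: continue
        off=np.array([(200-y)/2,(200-x)/2]); w=c0+off/1e3; out.append(off)
        e=np.hypot(*(S-w).T)*1e3; print(n,off.round(),'near',e.min().round(),e.argmin())
        cv2.circle(r,(int(x),int(y)),int(rr),(0,0,255),1)
    for s in S:
        o=(s-c0)*1e3; cv2.circle(r,(int(200-2*o[1]),int(200-2*o[0])),30,(255,160,0),1)
    return r
E
python3 -c "
from beads import *
cv2.imwrite('pics/b1.png',np.hstack([hough('top'),hough('side')]))"
```

```text
top [16. 82.] near 40.0 2
side [-62.  29.] near 20.0 9
side [58.  3.] near 21.0 0
side [-9. 59.] near 18.0 7
side [-6. 35.] near 15.0 7
side [-35.  51.] near 18.0 7
side [23. 38.] near 5.0 2
side [21. 61.] near 19.0 2
side [52. 34.] near 23.0 0
side [-56.  65.] near 43.0 7
side [-26.  77.] near 34.0 7
```

View pics/b1.png

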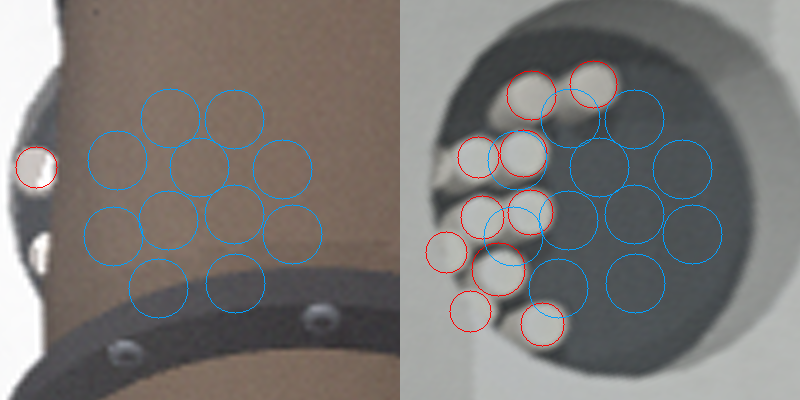

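The side half (right) shows all beads pushed to the +y side. Ten are circled there, and the eleventh shows at the left edge of the top half (36,167). All have left their start circles except a bead at (523,155), which is a follower pushed into bead 2's old place. The one at (543,325) has only about 20 mm of shift, so I'll give one more stroke for margin.

Request:
{"fn": "play_rows", "kwargs": {"deltas": [[-0.0015,0.0454,0,0,0,0],[-0.0015,0.0454,0,0,0,0],[-0.0015,0.0454,0,0,0,0],[-0.0015,0.0454,0,0,0,0],[-0.0015,0.0454,0,0,0,0],[-0.0015,0.0454,0,0,0,0],[0,0,-0.0375,0,0,0],[0,0,-0.0375,0,0,0],[0,0,-0.0375,0,0,0],[0,0,0,0,0,0]]}}

```text
clock: 26.55
tool_pos: [0.4443, -0.0067, 0.1208]
orientation: [-179.8, 45.5, 5.0]
force: [-0.8, -0.9, -1.0]
opening: 0.0154
gripper_force: 30.0
```

Request:
{"fn": "play_rows", "kwargs": {"deltas": [[0,0,-0.0375,0,0,0],[0,0,0,0,0,0],[0,0.0112,0,0,0,0],[0,0.0112,0,0,0,0],[0,0.0112,0,0,0,0],[0,0,0,0,0,0],[0,0,0,0,0,0]]}}

```text
clock: 27.25
tool_pos: [0.4469, 0.0202, 0.0941]
orientation: [-179.8, 45.0, 5.1]
force: [0.1, 0.3, -0.2]
opening: 0.0154
gripper_force: 30.0
```

Request:
{"fn": "play_rows", "kwargs": {"deltas": [[0,-0.02,0.02,0,0,0],[0,0,0.05,0,0,0],[0,0,0.05,0,0,0],[0,0,0.03,0,0,0],[0,0.05,0,0.0036,-0.0415,0],[0,0.05,0,0.0036,-0.0415,0],[0,0.05,0,0.0036,-0.0415,0],[0,0.05,0,0.0036,-0.0415,0],[0,0.05,0,0.0036,-0.0415,0],[0,0.05,0,0.0036,-0.0415,0]]}}

```text
clock: 28.25
tool_pos: [0.4473, 0.2449, 0.2158]
orientation: [-179.7, -0.4, 5.0]
force: [0.8, -0.0, -0.6]
opening: 0.0159
gripper_force: 30.0
```

Request:
{"fn": "play_rows", "kwargs": {"deltas": [[0.005,0.05,0,0,0,0],[0.005,0.05,0,0,0,0],[0.005,0,-0.045,0,0,0],[0,0,-0.045,0,0,0],[0,0,-0.045,0,0,0],[0,0,0,0,0,0],[0,0,0,0,0,0]]}}

```text
clock: 28.95
tool_pos: [0.4592, 0.323, 0.1065]
orientation: [-180.0, 0.1, 5.0]
force: [-0.3, -0.0, 0.4]
opening: 0.0154
gripper_force: 30.0
```

```bash
cat > lv.py <<'E'
from h import *
from scipy.spatial.transform import Rotation as Ro
o=get_obs(); t=o['tool_pos']; R=Ro.from_euler('xyz',o['orientation'],degrees=True).as_matrix()
t=t-.033*R[:,2]; x=R[:,0]*np.sign(R[0,0]); y=np.cross([0,0,1],x)
print('grasp',t.round(4),o['orientation'].round(1),round(o['opening'],4))
for n in('top','side'):
    im,d=snap(n);W=pts(n,d); Q=W-t; a=Q@x; l=Q@y; h=Q[...,2]
    m=(abs(a)<.13)&(abs(l)<.03)&(abs(h)<.025)&(abs(a)>.02)
    for lo in range(-130,130,12):
        k=m&(a*1e3>=lo)&(a*1e3<lo+12)
        if k.sum()>4: print(n,lo,k.sum(),'a',(a[k].min()*1e3).round(),(a[k].max()*1e3).round(),'l',(l[k].min()*1e3).round(),(l[k].max()*1e3).round(),'h',(np.median(h[k])*1e3).round(1))
E
python3 lv.py
python3 -c "
from beads import *
beads(); hough('top'); hough('side')"
```

```text
grasp [0.4592 0.323  0.1395] [-1.8e+02  1.0e-01  5.0e+00] 0.0154
top -106 67 a -106.0 -94.0 l -13.0 13.0 h 4.4
top -94 65 a -94.0 -82.0 l -13.0 12.0 h 4.5
top -82 31 a -81.0 -70.0 l -5.0 6.0 h 4.2
top -70 35 a -70.0 -58.0 l -5.0 5.0 h 3.6
top -58 34 a -57.0 -46.0 l -5.0 5.0 h 4.0
top -46 40 a -46.0 -35.0 l -7.0 7.0 h 4.7
top 50 50 a 53.0 62.0 l -12.0 15.0 h 5.3
top 62 66 a 62.0 74.0 l -12.0 14.0 h 5.2
top 74 68 a 74.0 86.0 l -12.0 14.0 h 5.5
top 86 61 a 86.0 98.0 l -12.0 14.0 h 5.6
top 98 22 a 98.0 102.0 l -10.0 11.0 h 3.5
side -94 15 a -91.0 -82.0 l 11.0 15.0 h 2.5
side -82 39 a -82.0 -70.0 l 1.0 11.0 h 4.3
side -70 71 a -70.0 -58.0 l -3.0 8.0 h 5.5
side -58 76 a -58.0 -46.0 l -3.0 8.0 h 5.6
side -46 89 a -46.0 -34.0 l -5.0 11.0 h 6.1
side -34 39 a -34.0 -29.0 l -6.0 11.0 h 6.1
side 50 9 a 61.0 62.0 l -1.0 16.0 h 8.2
side 62 126 a 62.0 74.0 l -8.0 16.0 h 7.1
side 74 133 a 74.0 86.0 l -9.0 16.0 h 7.7
side 86 123 a 86.0 98.0 l -10.0 17.0 h 7.6
side 98 53 a 98.0 104.0 l -9.0 14.0 h 6.0
tool [0.4599 0.3244 0.108 ] [-1.798e+02 -1.000e-01  5.000e+00] open 0.0154 tip off [-24. 319.]
top 7
[51. -2.] 71 near start 19.0 1
[46. 29.] 65 near start 15.0 0
[15. 56.] 202 near start 15.0 2
[-11.  31.] 67 near start 15.0 5
[-22.  63.] 139 near start 20.0 7
[-49.  51.] 141 near start 31.0 9
[-69.  25.] 70 near start 25.0 9
side 0
top [-11.  57.] near 15.0 7
top [-7. 33.] near 15.0 7
top [-66.  28.] near 23.0 9
top [-39.  47.] near 21.0 7
top [55.  1.] near 20.0 0
top [-27.  75.] near 33.0 7
top [-57.  62.] near 43.0 7
top [18. 60.] near 18.0 2
top [21. 36.] near 5.0 2
top [16. 83.] near 42.0 2
top [49. 31.] near 18.0 0
```

All 11 beads are visible and inside the well, and the spatula is held level and straight. Two beads at about (46,29) and (51,−2) have only 15–20 mm of shift, so I'll go back for one more stroke there.

Request:
{"fn": "play_rows", "kwargs": {"deltas": [[0,0,0.055,0,0,0],[0,0,0.055,0,0,0],[0.0124,-0.055,0.018,0,0,0],[0.0124,-0.055,0,-0.0036,0.0415,0],[0.0124,-0.055,0,-0.0036,0.0415,0],[0.0124,-0.055,0,-0.0036,0.0415,0],[0.0124,-0.055,0,-0.0036,0.0415,0],[0.0124,-0.055,0,-0.0036,0.0415,0],[0.0124,-0.055,0,-0.0036,0.0415,0],[0.0124,-0.058,0,0,0,0]]}}

```text
clock: 30.15
tool_pos: [0.5381, -0.0324, 0.2021]
orientation: [-179.8, 45.9, 5.0]
force: [0.8, 1.1, -2.6]
opening: 0.0156
gripper_force: 30.0
```

Request:
{"fn": "play_rows", "kwargs": {"deltas": [[0,0,-0.035,0,0,0],[0,0,-0.035,0,0,0],[0,0,-0.035,0,0,0],[0,0,0,0,0,0],[0,0,0,0,0,0]]}}

```text
clock: 30.65
tool_pos: [0.5384, -0.0309, 0.1251]
orientation: [-179.9, 45.0, 5.1]
force: [-0.6, 0.3, -0.6]
opening: 0.0158
gripper_force: 30.0
```

Request:
{"fn": "play_rows", "kwargs": {"deltas": [[0,0,-0.0194,0,0,0],[0,0,-0.0194,0,0,0],[0,0,0,0,0,0],[0,0.0113,0,0,0,0],[0,0.0113,0,0,0,0],[0,0.0113,0,0,0,0],[0,0.0113,0,0,0,0],[0,0.0113,0,0,0,0],[0,0,0,0,0,0],[0,0,0,0,0,0]]}}

```text
clock: 31.65
tool_pos: [0.5379, 0.0148, 0.0929]
orientation: [-179.8, 45.1, 5.1]
force: [1.0, -0.3, -1.3]
opening: 0.0159
gripper_force: 30.0
```

Request:
{"fn": "play_rows", "kwargs": {"deltas": [[0,-0.02,0.03,0,0,0],[0,0,0.055,0,0,0],[0,0,0.055,0,0,0],[-0.0124,0.05,0.02,0.0036,-0.0415,0],[-0.0124,0.055,0,0.0036,-0.0415,0],[-0.0124,0.055,0,0.0036,-0.0415,0],[-0.0124,0.055,0,0.0036,-0.0415,0],[-0.0124,0.055,0,0.0036,-0.0415,0],[-0.0124,0.055,0,0.0036,-0.0415,0],[-0.0124,0.055,0,0,0,0]]}}

```text
clock: 32.65
tool_pos: [0.4641, 0.301, 0.2214]
orientation: [-179.8, -0.1, 5.1]
force: [1.5, 0.5, 0.7]
opening: 0.0155
gripper_force: 30.0
```

Request:
{"fn": "play_rows", "kwargs": {"deltas": [[-0.0124,0.04,0,0,0,0],[0,0,-0.04,0,0,0],[0,0,-0.04,0,0,0],[0,0,-0.04,0,0,0],[0,0,0,0,0,0],[0,0,0,0,0,0]]}}

```text
clock: 33.25
tool_pos: [0.459, 0.3341, 0.1254]
orientation: [-180.0, 0.1, 5.0]
force: [0.9, -0.7, 0.0]
opening: 0.0159
gripper_force: 30.0
```

```bash
python3 lv.py
python3 -c "
from beads import *
beads(); hough('top')"
```

```text
grasp [0.459  0.3341 0.1584] [-1.8e+02  1.0e-01  5.0e+00] 0.0159
top -106 72 a -106.0 -94.0 l -14.0 14.0 h 4.1
top -94 66 a -94.0 -83.0 l -12.0 13.0 h 4.4
top -82 35 a -81.0 -70.0 l -4.0 5.0 h 3.7
top -70 31 a -70.0 -59.0 l -5.0 6.0 h 3.8
top -58 35 a -58.0 -47.0 l -5.0 5.0 h 4.0
top -46 47 a -45.0 -34.0 l -7.0 8.0 h 4.4
top 50 46 a 52.0 62.0 l -11.0 15.0 h 4.7
top 62 69 a 63.0 74.0 l -12.0 14.0 h 5.3
top 74 69 a 74.0 86.0 l -12.0 14.0 h 5.6
top 86 65 a 86.0 98.0 l -12.0 13.0 h 5.3
top 98 21 a 98.0 102.0 l -9.0 12.0 h 3.7
side -94 14 a -91.0 -82.0 l 11.0 15.0 h 1.7
side -82 34 a -82.0 -70.0 l 0.0 9.0 h 4.1
side -70 80 a -70.0 -58.0 l -4.0 7.0 h 5.2
side -58 83 a -58.0 -46.0 l -3.0 8.0 h 5.6
side -46 97 a -46.0 -34.0 l -5.0 10.0 h 5.7
side -34 45 a -34.0 -29.0 l -5.0 11.0 h 5.8
side 50 5 a 61.0 62.0 l 3.0 14.0 h 7.9
side 62 121 a 62.0 74.0 l -7.0 16.0 h 7.3
side 74 137 a 74.0 86.0 l -7.0 16.0 h 7.4
side 86 132 a 86.0 98.0 l -10.0 16.0 h 7.2
side 98 53 a 98.0 104.0 l -8.0 14.0 h 6.4
tool [0.4597 0.3352 0.1269] [-1.798e+02 -1.000e-01  5.000e+00] open 0.0154 tip off [-24. 330.]
top 5
[56. 36.] 135 near start 27.0 0
[16. 56.] 195 near start 15.0 2
[-18.  52.] 212 near start 9.0 7
[-50.  51.] 143 near start 31.0 9
[-69.  25.] 73 near start 25.0 9
side 0
top [55. 50.] near 36.0 2
top [-11.  57.] near 15.0 7
top [-8. 33.] near 15.0 7
top [-57.  63.] near 43.0 7
top [62. 27.] near 25.0 0
top [23. 36.] near 6.0 2
top [-39.  46.] near 20.0 7
top [-27.  74.] near 31.0 7
top [-66.  28.] near 23.0 9
top [16. 84.] near 42.0 2
top [20. 59.] near 18.0 2
```

Request:
{"fn": "play_rows", "kwargs": {"deltas": [[-0.004,-0.0109,-0.03,0,0,0.001],[0,0,-0.04,0,0,0],[0,0,-0.04,0,0,0],[0,0,-0.0335,0,0,0],[0,0,0,0,0,0],[0,0,0,0,0,0]]}}

```text
clock: 34.05
tool_pos: [0.456, 0.3263, 0.0111]
orientation: [-179.9, 0.0, 5.2]
force: [-0.1, 0.7, -0.1]
opening: 0.0156
gripper_force: 30.0
```

```bash
python3 lv.py | grep -E "grasp|top"; python3 - <<'E'
from h import *
im,d=load('top');W=pts('top',d)
m=(abs(W[...,2]-.062)<.005)&(np.hypot(W[...,0]-.614,W[...,1]-.341)<.07)
r=cv2.minAreaRect((W[m][:,:2]*1000).astype(np.float32)); print(r,m.sum())
E
```

```text
grasp [0.456  0.3262 0.0441] [-179.9    0.     5.2] 0.0156
top -118 5 a -107.0 -107.0 l -2.0 7.0 h 1.3
top -106 55 a -105.0 -94.0 l -14.0 13.0 h 4.9
top -94 51 a -94.0 -83.0 l -12.0 14.0 h 4.0
top -82 27 a -82.0 -70.0 l -5.0 5.0 h 3.8
top -70 27 a -70.0 -58.0 l -4.0 5.0 h 4.0
top -58 26 a -58.0 -46.0 l -4.0 4.0 h 4.4
top -46 33 a -46.0 -34.0 l -7.0 9.0 h 4.3
top 50 42 a 50.0 62.0 l -11.0 13.0 h 5.1
top 62 54 a 62.0 74.0 l -11.0 14.0 h 5.5
top 74 55 a 74.0 86.0 l -12.0 13.0 h 5.6
top 86 48 a 86.0 98.0 l -12.0 14.0 h 5.4
top 98 15 a 98.0 102.0 l -10.0 13.0 h 3.5
top 110 140 a 116.0 122.0 l -30.0 29.0 h 3.6
top 122 79 a 122.0 130.0 l -29.0 27.0 h 18.3
((613.8479614257812, 340.98760986328125), (82.81842041015625, 65.65948486328125), 5.796756267547607) 868
```

Request:
{"fn": "play_rows", "kwargs": {"deltas": [[0,-0.0018,0,0,0,0.0025],[0.0125,0.0012,0,0,0,0],[0.0125,0.0012,0,0,0,0],[0.0125,0.0012,0,0,0,0],[0,0,0,0,0,0]]}}

```text
clock: 34.65
tool_pos: [0.4871, 0.3276, 0.01]
orientation: [-179.9, 0.0, 5.6]
force: [0.4, -0.0, -1.0]
opening: 0.0158
gripper_force: 30.0
```

Request:
{"fn": "play_rows", "kwargs": {"deltas": [[0.0125,0.0012,0,0,0,0],[0.0125,0.0012,0,0,0,0],[0.0125,0.0012,0,0,0,0],[0,0,0,0,0,0]]}}

```text
clock: 35.05
tool_pos: [0.5168, 0.3303, 0.0098]
orientation: [-179.9, 0.0, 5.6]
force: [-0.1, 0.6, -1.2]
opening: 0.0156
gripper_force: 30.0
```

Request:
{"fn": "play_rows", "kwargs": {"deltas": [[0.0125,0.0012,0,0,0,0],[0.01,0.001,0,0,0,0],[0.003,0.0003,0,0,0,0],[0.002,0.0002,0,0,0,0],[0,0,0,0,0,0]]}}

```text
clock: 35.55
tool_pos: [0.5374, 0.3322, 0.0099]
orientation: [-179.9, 0.1, 5.6]
force: [-0.3, -1.0, -0.3]
opening: 0.0158
gripper_force: 30.0
```

```bash
cat > home.py <<'E'
from h import *
a=np.radians(5.6);mo=np.array([.5731,.3369])
for n in('top','side'):
    im,d=snap(n);W=pts(n,d)
    X=(W[...,0]-mo[0])*np.cos(a)+(W[...,1]-mo[1])*np.sin(a); Y=-(W[...,0]-mo[0])*np.sin(a)+(W[...,1]-mo[1])*np.cos(a)
    m=(X<-.085)&(X>-.25)&(abs(Y)<.025)&(W[...,2]>.028)&(W[...,2]<.07)
    if m.sum()>5: print(n,m.sum(),'spoon X',np.sort(X[m])[[0,3,8]].round(4),'Y',Y[m].min().round(4),Y[m].max().round(4),'z',np.median(W[...,2][m&(X<-.115)]).round(4))
E
python3 home.py
```

```text
top 174 spoon X [-0.1428 -0.142  -0.1401] Y -0.0144 0.0126 z 0.0473
```

Request:
{"fn": "play_rows", "kwargs": {"deltas": [[0.0013,0.0001,0,0,0,0],[0.0013,0.0001,0,0,0,0],[0,0,-0.001,0,0,0],[0,0,0,0,0,0],[0,0,0,0,0,0]]}}

```text
clock: 36.15
tool_pos: [0.5395, 0.3326, 0.0093]
orientation: [-179.9, 0.1, 5.7]
force: [0.6, -0.4, 0.3]
opening: 0.0155
gripper_force: 30.0
```

Request:
{"fn": "play_rows", "kwargs": {"deltas": [[0,0,0,0,0,0],[0,0,0,0,0,0],[0,0,0,0,0,0],[0,0,0,0,0,0],[0,0,0,0,0,0],[0,0,0,0,0,0]], "gripper": 0.4}}

```text
clock: 36.75
tool_pos: [0.5394, 0.3324, 0.0092]
orientation: [-179.9, 0.1, 5.7]
force: [0.3, -0.4, -0.0]
opening: 0.0575
gripper_force: 0.0
```

Request:
{"fn": "play_rows", "kwargs": {"deltas": [[0,0,0.02,0,0,0],[0,0,0.04,0,0,0],[0,0,0.05,0,0,0],[0,0,0.05,0,0,0],[0,0,0.05,0,0,0],[0,-0.04,0.04,0,0,0],[0,-0.055,0,0,0,0],[0,-0.055,0,0,0,0],[0,-0.055,0,0,0,0],[0,-0.055,0,0,0,0]]}}

```text
clock: 37.75
tool_pos: [0.539, 0.1228, 0.2095]
orientation: [-179.9, 0.0, 5.7]
force: [0.6, -1.2, -0.1]
opening: 0.0611
gripper_force: 0.0
```

```bash
python3 home.py; python3 - <<'E'
from h import *
im,d=load('top');W=pts('top',d);Z=W[...,2]
for x,y in((.5918,-.2877),(.5148,-.3018)):
    m=(Z>.048)&(Z<.062)&(np.hypot(W[...,0]-x,W[...,1]-y)<.05)
    P=W[m]; print(m.sum(), cv2.minAreaRect((P[:,:2]*1e3).astype(np.float32)) if m.sum()>5 else '', np.median(P[:,2]))
E
```

```text
top 170 spoon X [-0.1417 -0.1398 -0.1386] Y -0.0145 0.0123 z 0.0389
side 366 spoon X [-0.1405 -0.1397 -0.1391] Y -0.0133 0.0141 z 0.0395
296 ((591.9664916992188, -288.3433532714844), (47.45557403564453, 48.85957717895508), 86.20479583740234) 0.05361954429863458
315 ((514.5252685546875, -301.7726745605469), (48.9833984375, 48.25028991699219), 66.66000366210938) 0.05350669255461504
```

The spatula is fully home with the spoon out (spoon tip about 140 mm before the mouth in both views). Next are the bobbins, the far one first.

Request:
{"fn": "play_rows", "kwargs": {"deltas": [[0.0066,-0.0514,0,0,0,0.0026],[0.0066,-0.0514,0,0,0,0.0026],[0.0066,-0.0514,0,0,0,0.0026],[0.0066,-0.0514,0,0,0,0.0026],[0.0066,-0.0514,0,0,0,0.0026],[0.0066,-0.0514,0,0,0,0.0026],[0.0066,-0.0514,0,0,0,0.0026],[0.0066,-0.0514,0,0,0,0.0026],[0.0066,-0.0514,0,0,0,0.0026],[0.0066,-0.0514,0,0,0,0.0026]], "gripper": 1}}

```text
clock: 38.85
tool_pos: [0.5924, -0.2882, 0.2092]
orientation: [-179.9, 0.1, 10.4]
force: [0.8, 0.3, 1.0]
opening: 0.0877
gripper_force: 0.0
```

Request:
{"fn": "play_rows", "kwargs": {"deltas": [[0,0,-0.04,0,0,0],[0,0,-0.04,0,0,0],[0,0,-0.04,0,0,0],[0,0,0,0,0,0],[0,0,0,0,0,0]]}}

```text
clock: 39.35
tool_pos: [0.5924, -0.2868, 0.1135]
orientation: [-179.9, 0.1, 10.4]
force: [0.1, -0.2, 1.2]
opening: 0.0874
gripper_force: 0.0
```

Request:
{"fn": "play_rows", "kwargs": {"deltas": [[0,-0.001,-0.04,0,0,0],[0,0,-0.03,0,0,0],[0,0,-0.03,0,0,0],[0,0,-0.02,0,0,0],[0,0,-0.01,0,0,0],[0,0,0,0,0,0],[0,0,0,0,0,0]]}}

```text
clock: 40.05
tool_pos: [0.5936, -0.2878, 0.011]
orientation: [-180.0, -0.1, 10.4]
force: [0.8, -0.5, 0.2]
opening: 0.0875
gripper_force: 0.0
```

Request:
{"fn": "play_rows", "kwargs": {"deltas": [[0,0,0,0,0,0],[0,0,0,0,0,0],[0,0,0,0,0,0],[0,0,0,0,0,0],[0,0,0,0,0,0],[0,0,0,0,0,0],[0,0,0,0,0,0],[0,0,0,0,0,0]], "gripper": -1}}

```text
clock: 40.85
tool_pos: [0.5923, -0.2877, 0.0094]
orientation: [-179.9, 0.1, 10.3]
force: [-0.3, -0.9, 0.7]
opening: 0.0487
gripper_force: 30.0
```

Request:
{"fn": "play_rows", "kwargs": {"deltas": [[0,0,0.012,0,0,0],[0,0,0.02,0,0,0],[0,0,0.02,0,0,0],[0,0,0.02,0,0,0],[0,0,0.03,0,0,0],[0,0,0.03,0,0,0],[0,0,0.03,0,0,0],[0,0,0,0,0,0]]}}

```text
clock: 41.65
tool_pos: [0.5942, -0.2881, 0.1434]
orientation: [179.9, -0.3, 10.4]
force: [-0.7, -0.2, -1.2]
opening: 0.0488
gripper_force: 30.0
```

Request:
{"fn": "play_rows", "kwargs": {"deltas": [[0.0034,0.0484,0,0,0,-0.00826],[0.0034,0.0484,0,0,0,-0.00826],[0.0034,0.0484,0,0,0,-0.00826],[0.0034,0.0484,0,0,0,-0.00826],[0.0034,0.0484,0,0,0,-0.00826],[0.0034,0.0484,0,0,0,-0.00826],[0.0034,0.0484,0,0,0,-0.00826],[0,0,0,0,0,0],[0,0,0,0,0,0]]}}

```text
clock: 42.55
tool_pos: [0.6108, -0.0154, 0.1385]
orientation: [-179.9, 0.1, 0.1]
force: [-0.4, -0.2, -1.4]
opening: 0.0487
gripper_force: 30.0
```

```bash
cat > bob.py <<'E'
from h import *
o=get_obs();t=o['tool_pos'];print(t.round(4),o['orientation'].round(1),round(o['opening'],4))
for n in('top','side'):
    im,d=snap(n);W=pts(n,d);H=cv2.cvtColor(im,cv2.COLOR_BGR2HSV)
    m=((H[...,0]<14)&(H[...,1]>110)&(H[...,2]>60)&(W[...,2]>.01)&(W[...,1]<.13)&(W[...,0]<.65)).astype(np.uint8)
    k,lab,st,ce=cv2.connectedComponentsWithStats(m)
    for i in range(1,k):
        if st[i,4]>5: print(n,'copper',ce[i].round(),st[i,4],np.nanmedian(W[lab==i],axis=0).round(3))
E
python3 bob.py
```

```text
[ 0.6108 -0.0154  0.1385] [-1.799e+02  1.000e-01  1.000e-01] 0.0487
side copper [342. 148.] 57 [ 0.513 -0.285  0.036]
side copper [265. 169.] 46 [ 0.597 -0.001  0.167]
```

Request:
{"fn": "play_rows", "kwargs": {"deltas": [[0,-0.002,-0.04,0,0,0],[0,0,-0.03,0,0,0],[0,0,-0.03,0,0,0],[0,0,-0.02,0,0,0],[0,0,-0.012,0,0,0],[0,0,-0.009,0,0,0],[0,0,0,0,0,0],[0,0,0,0,0,0]]}}

```text
clock: 43.45
tool_pos: [0.6118, -0.0183, 0.0267]
orientation: [-179.9, 0.0, -0.1]
force: [-0.2, 0.6, -0.2]
opening: 0.0487
gripper_force: 30.0
```

Request:
{"fn": "play_rows", "kwargs": {"deltas": [[0,0,0,0,0,0],[0,0,0,0,0,0],[0,0,0,0,0,0],[0,0,0,0,0,0]], "gripper": 0.3}}

```text
clock: 43.85
tool_pos: [0.6115, -0.018, 0.0264]
orientation: [-179.9, 0.0, -0.1]
force: [-0.7, -0.1, -0.3]
opening: 0.0569
gripper_force: 0.0
```

Request:
{"fn": "play_rows", "kwargs": {"deltas": [[0,0,0.01,0,0,0],[0,0,0.02,0,0,0],[0,0,0.04,0,0,0],[0,0,0.05,0,0,0],[0,0,0.05,0,0,0],[-0.015,-0.05,0.03,0,0,0.0083],[-0.015,-0.05,0,0,0,0.0083],[-0.015,-0.05,0,0,0,0.0083],[-0.015,-0.05,0,0,0,0.0083],[-0.015,-0.05,0,0,0,0.0083]]}}

```text
clock: 44.85
tool_pos: [0.5507, -0.2195, 0.1871]
orientation: [-179.9, 0.0, 7.5]
force: [0.5, -0.3, -0.3]
opening: 0.0573
gripper_force: 0.0
```

```bash
python3 bob.py;  python3 - <<'E'
from h import *
for n in('top','side'):
    im,d=load(n);W=pts(n,d);Z=W[...,2]
    for x,y,lo,hi in((.5145,-.3018,.048,.062),(.611,-.017,.06,.085)):
        m=(Z>lo)&(Z<hi)&(np.hypot(W[...,0]-x,W[...,1]-y)<.05)&((x<.6)|(np.hypot(W[...,0]-.581,W[...,1]-.013)<.085))
        P=W[m]; print(n,m.sum(), cv2.minAreaRect((P[:,:2]*1e3).astype(np.float32)) if m.sum()>5 else '', np.median(P[:,2]))
E
```

```text
[ 0.5507 -0.2195  0.1871] [-179.9    0.     7.5] 0.0573
top copper [411. 237.] 6 [ 0.503 -0.285  0.033]
side copper [342. 148.] 63 [ 0.514 -0.284  0.036]
side copper [260. 208.] 46 [0.61  0.003 0.048]
top 314 ((514.5045166015625, -301.84136962890625), (49.28728485107422, 49.266361236572266), 83.38394927978516) 0.053722295362569006
top 0  nan
side 189 ((517.6798095703125, -301.63134765625), (49.77792739868164, 47.97853469848633), 65.6202163696289) 0.053437776861078756
side 292 ((613.8762817382812, -16.237167358398438), (48.17585372924805, 50.311126708984375), 43.479225158691406) 0.06585301354078077
  return _methods._mean(a, axis=axis, dtype=dtype,
  ret = ret.dtype.type(ret / rcount)
```

Request:
{"fn": "play_rows", "kwargs": {"deltas": [[-0.0148,-0.0343,0,0,0,0.008],[-0.0148,-0.0343,0,0,0,0.008],[-0.0148,-0.0343,0,0,0,0],[0,0,0,0,0,0],[0,0,0,0,0,0],[0,0,0,0,0,0]], "gripper": 1}}

```text
clock: 45.55
tool_pos: [0.5161, -0.2999, 0.1863]
orientation: [-179.9, 0.0, 10.3]
force: [0.1, 0.0, 0.8]
opening: 0.0872
gripper_force: 0.0
```

Request:
{"fn": "play_rows", "kwargs": {"deltas": [[0,0,-0.04,0,0,0],[0,0,-0.04,0,0,0],[0,0,-0.04,0,0,0],[0,0,0,0,0,0],[0,0,0,0,0,0]]}}

```text
clock: 46.05
tool_pos: [0.5162, -0.2999, 0.0905]
orientation: [-179.9, 0.1, 10.4]
force: [0.6, 1.0, -0.0]
opening: 0.088
gripper_force: 0.0
```

Request:
{"fn": "play_rows", "kwargs": {"deltas": [[-0.0012,-0.002,-0.04,0,0,0],[0,0,-0.03,0,0,0],[0,0,-0.02,0,0,0],[0,0,-0.011,0,0,0],[0,0,0,0,0,0],[0,0,0,0,0,0]]}}

```text
clock: 46.65
tool_pos: [0.516, -0.3023, 0.0108]
orientation: [-180.0, -0.0, 10.3]
force: [-0.4, -0.4, -0.6]
opening: 0.0879
gripper_force: 0.0
```

Request:
{"fn": "play_rows", "kwargs": {"deltas": [[0,0,0,0,0,0],[0,0,0,0,0,0],[0,0,0,0,0,0],[0,0,0,0,0,0],[0,0,0,0,0,0],[0,0,0,0,0,0],[0,0,0,0,0,0],[0,0,0,0,0,0]], "gripper": -1}}

```text
clock: 47.45
tool_pos: [0.5149, -0.3021, 0.0093]
orientation: [-179.9, 0.1, 10.3]
force: [0.3, 0.3, 1.5]
opening: 0.0493
gripper_force: 30.0
```

Request:
{"fn": "play_rows", "kwargs": {"deltas": [[0,0,0.012,0,0,0],[0,0,0.02,0,0,0],[0,0,0.02,0,0,0],[0,0,0.02,0,0,0],[0,0,0.03,0,0,0],[0,0,0.03,0,0,0],[0,0,0.03,0,0,0],[0,0,0,0,0,0]]}}

```text
clock: 48.25
tool_pos: [0.5167, -0.3028, 0.1431]
orientation: [179.9, -0.2, 10.3]
force: [0.7, -1.0, -0.3]
opening: 0.0489
gripper_force: 30.0
```

Request:
{"fn": "play_rows", "kwargs": {"deltas": [[0.0062,0.0513,0,0,0,-0.0082],[0.0062,0.0513,0,0,0,-0.0082],[0.0062,0.0513,0,0,0,-0.0082],[0.0062,0.0513,0,0,0,-0.0082],[0.0062,0.0513,0,0,0,-0.0082],[0.0062,0.0513,0,0,0,-0.0082],[0.0062,0.0513,0,0,0,-0.0082],[0,0,0,0,0,0],[0,0,0,0,0,0]]}}

```text
clock: 49.15
tool_pos: [0.5491, -0.0137, 0.1385]
orientation: [-179.9, 0.1, 0.1]
force: [-0.1, -1.0, -1.3]
opening: 0.0491
gripper_force: 30.0
```

```bash
python3 bob.py; python3 home.py
```

```text
[ 0.5491 -0.0137  0.1385] [-1.799e+02  1.000e-01  1.000e-01] 0.0491
side copper [295. 178.] 22 [ 0.532 -0.004  0.166]
side copper [263. 198.] 6 [ 0.616 -0.025  0.054]
side copper [260. 208.] 48 [0.609 0.002 0.049]
side 364 spoon X [-0.1404 -0.1399 -0.1389] Y -0.0133 0.0137 z 0.0397
```

Request:
{"fn": "play_rows", "kwargs": {"deltas": [[0.001,-0.002,-0.04,0,0,0],[0,0,-0.03,0,0,0],[0,0,-0.03,0,0,0],[0,0,-0.02,0,0,0],[0,0,-0.012,0,0,0],[0,0,-0.009,0,0,0],[0,0,0,0,0,0],[0,0,0,0,0,0]]}}

```text
clock: 50.15
tool_pos: [0.5508, -0.0165, 0.0266]
orientation: [-179.9, 0.0, -0.1]
force: [-0.9, 0.4, -0.4]
opening: 0.0491
gripper_force: 30.0
```

Request:
{"fn": "play_rows", "kwargs": {"deltas": [[0,0,0,0,0,0],[0,0,0,0,0,0],[0,0,0,0,0,0],[0,0,0,0,0,0]], "gripper": 0.3}}

```text
clock: 50.55
tool_pos: [0.5505, -0.0162, 0.0264]
orientation: [-179.9, 0.0, -0.0]
force: [0.7, 0.3, 0.1]
opening: 0.0566
gripper_force: 0.0
```

Request:
{"fn": "play_rows", "kwargs": {"deltas": [[0,0,0.01,0,0,0],[0,0,0.02,0,0,0],[0,0,0.04,0,0,0],[0,0,0.05,0,0,0],[0,0,0.05,0,0,0],[0,-0.05,0.03,0,0,0],[0,-0.05,0,0,0,0],[0,-0.05,0,0,0,0],[0,-0.05,0,0,0,0],[0,-0.05,0,0,0,0]]}}

```text
clock: 51.55
tool_pos: [0.5501, -0.2179, 0.187]
orientation: [-179.9, 0.0, -0.0]
force: [0.6, 0.3, 0.0]
opening: 0.0567
gripper_force: 0.0
```

```bash
python3 bob.py; python3 home.py; python3 -c "
from beads import *
beads(); 
im,d=load('top'); im2,d2=load('side')
cv2.imwrite('pics/f1.png',np.hstack([cv2.resize(im[140:290,220:370],(400,400)),cv2.resize(im2[140:300,180:340],(400,400))]))
W=pts('top',d);Z=W[...,2];b=(Z>.083)&(Z<.1)&(np.hypot(W[...,0]-.437,W[...,1]+.0565)<.03)
print('btn',W[b].mean(0),b.sum())"
```

```text
[ 0.5501 -0.2179  0.187 ] [-179.9    0.    -0. ] 0.0567
side copper [260. 208.] 47 [0.609 0.003 0.049]
side copper [284. 217.] 50 [0.549 0.004 0.048]
top 171 spoon X [-0.1415 -0.1398 -0.1387] Y -0.0145 0.0127 z 0.0387
side 364 spoon X [-0.1404 -0.1399 -0.1389] Y -0.0129 0.0139 z 0.0396
tool [ 0.5499 -0.2172  0.1862] [-1.799e+02  1.000e-01 -2.000e-01] open 0.0571 tip off [  66. -222.]
top 7
[55. 39.] 115 near start 29.0 0
[19. 30.] 43 near start 12.0 2
[14. 68.] 132 near start 27.0 2
[-11.  28.] 51 near start 12.0 5
[-23.  65.] 131 near start 22.0 7
[-59.  60.] 60 near start 42.0 9
[-68.  31.] 32 near start 26.0 9
side 5
[57. 44.] 155 near start 34.0 0
[17. 57.] 189 near start 16.0 2
[-15.  56.] 214 near start 13.0 7
[-68.  33.] 85 near start 27.0 9
[-44.  54.] 117 near start 27.0 7
btn [nan nan nan] 0<string>:7: RuntimeWarning: Mean of empty slice.
  ret = um.true_divide(
```

View pics/f1.png

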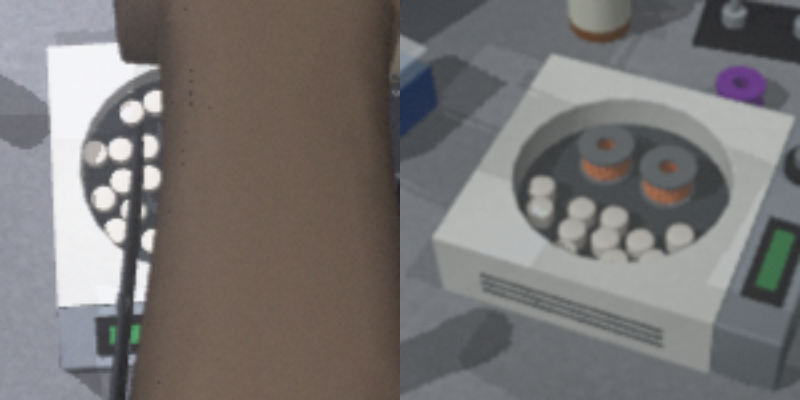

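The left half shows beads at the −x/+y side of the well, mostly hidden by the arm. The right half shows both bobbins flat on the floor at about (607,150) and (668,175), apart, with the beads beside them in the well. Next I'll press the button.

Request:
{"fn": "play_rows", "kwargs": {"deltas": [[-0.0283,0.0403,0,0,0,0],[-0.0283,0.0403,0,0,0,0],[-0.0283,0.0403,0,0,0,0],[-0.0283,0.0403,0,0,0,0],[-0.0283,0.0403,0,0,0,0],[0,0,0,0,0,0],[0,0,0,0,0,0],[0,0,0,0,0,0]], "gripper": -1}}

```text
clock: 52.65
tool_pos: [0.4376, -0.0547, 0.1864]
orientation: [-179.9, 0.0, 0.0]
force: [0.3, -1.9, -0.2]
opening: 0.0017
gripper_force: 0.0
```

Request:
{"fn": "play_rows", "kwargs": {"deltas": [[0,0,-0.04,0,0,0],[0,0,-0.04,0,0,0],[0,0,-0.03,0,0,0],[0,0,0,0,0,0],[0,0,0,0,0,0]]}}

```text
clock: 53.15
tool_pos: [0.4375, -0.0558, 0.0982]
orientation: [-179.9, 0.1, -0.1]
force: [0.1, -0.2, 1.4]
opening: 0.0005
gripper_force: 0.0
```

Request:
{"fn": "play_rows", "kwargs": {"deltas": [[0,0,-0.0112,0,0,0],[0,0,-0.0112,0,0,0],[0,0,-0.005,0,0,0],[0,0,0,0,0,0],[0,0,0,0,0,0]]}}

```text
clock: 53.65
tool_pos: [0.4372, -0.0551, 0.0762]
orientation: [-179.9, 0.1, -0.0]
force: [0.2, 0.7, 0.2]
opening: 0.0004
gripper_force: 0.0
```

Request:
{"fn": "play_rows", "kwargs": {"deltas": [[0,0,-0.0035,0,0,0],[0,0,0,0,0,0],[0,0,0,0,0,0]]}}

```text
clock: 53.95
tool_pos: [0.4376, -0.055, 0.0736]
orientation: [-179.9, 0.0, -0.0]
force: [0.9, 0.4, 1.6]
opening: 0.0
gripper_force: 0.7
```

Force is starting to rise, so this is first contact. I'll continue in small steps.

Request:
{"fn": "play_rows", "kwargs": {"deltas": [[0,0,-0.0025,0,0,0],[0,0,-0.0015,0,0,0],[0,0,0,0,0,0],[0,0,0,0,0,0]]}}

```text
clock: 54.35
tool_pos: [0.4376, -0.055, 0.0703]
orientation: [-179.9, 0.0, -0.0]
force: [0.6, 1.4, 3.5]
opening: 0.0005
gripper_force: 1.7
```

Request:
{"fn": "play_rows", "kwargs": {"deltas": [[0,0,-0.002,0,0,0],[0,0,0,0,0,0],[0,0,0,0,0,0]]}}

```text
clock: 54.65
tool_pos: [0.4375, -0.055, 0.0687]
orientation: [-179.9, 0.0, -0.0]
force: [1.7, 1.3, 3.9]
opening: 0.0006
gripper_force: 2.2
```

Request:
{"fn": "play_rows", "kwargs": {"deltas": [[0,0,-0.002,0,0,0],[0,0,0,0,0,0],[0,0,0,0,0,0]]}}

```text
clock: 54.95
tool_pos: [0.4376, -0.055, 0.0677]
orientation: [-179.9, 0.0, -0.0]
force: [-0.6, 2.4, 14.3]
opening: 0.0004
gripper_force: 6.9
```

Request:
{"fn": "play_rows", "kwargs": {"deltas": [[0,0,-0.0012,0,0,0],[0,0,0,0,0,0],[0,0,0,0,0,0]]}}

```text
clock: 55.25
tool_pos: [0.4377, -0.0551, 0.0675]
orientation: [-179.9, -0.0, -0.0]
force: [-5.4, 3.6, 24.7]
opening: 0.0002
gripper_force: 12.1
```

The force jumps to 14–25 N, so the button is at its end stop, fully down. I'll release it, move clear, and check everything.

Request:
{"fn": "play_rows", "kwargs": {"deltas": [[0,0,0.01,0,0,0],[0,0,0.03,0,0,0],[0,0,0.05,0,0,0],[0,0,0.05,0,0,0],[0,0,0.03,0,0,0],[0,-0.05,0,0,0,0],[0,-0.05,0,0,0,0],[0,-0.05,0,0,0,0],[0,-0.05,0,0,0,0],[0,-0.05,0,0,0,0]]}}

```text
clock: 56.25
tool_pos: [0.4356, -0.2565, 0.2011]
orientation: [-179.8, 0.2, -0.1]
force: [1.3, 1.3, 0.6]
opening: 0.0006
gripper_force: 0.0
```

Request:
{"fn": "play_rows", "kwargs": {"deltas": [[0,-0.05,0,0,0,0],[0,-0.05,0,0,0,0],[0,-0.05,0,0,0,0],[-0.03,-0.04,0,0,0,0],[-0.03,-0.04,0,0,0,0],[0,0,0,0,0,0],[0,0,0,0,0,0]]}}

```text
clock: 56.95
tool_pos: [0.3875, -0.4392, 0.2007]
orientation: [-179.8, 0.2, -0.2]
force: [-0.6, 0.5, 0.2]
opening: 0.0005
gripper_force: 0.0
```

```bash
python3 bob.py; python3 home.py; python3 -c "
from beads import *
beads(); hough('top')
im,d=load('top'); im2,d2=load('side')
cv2.imwrite('pics/f2.png',np.hstack([cv2.resize(im[140:290,220:370],(400,400)),cv2.resize(im2[140:300,180:340],(400,400))]))
W=pts('top',d);Z=W[...,2];b=(Z>.075)&(Z<.1)&(np.hypot(W[...,0]-.437,W[...,1]+.0565)<.012)
print('btn',W[b].mean(0),b.sum())
for nm,u,v in(('cyl',260,200),('bottle',555,210)): print(nm,W[int(v*.7),int(u*.7)].round(4))"
```

```text
[ 0.3875 -0.4392  0.2007] [-179.8    0.2   -0.2] 0.0005
side copper [260. 208.] 47 [0.609 0.003 0.049]
side copper [288. 206.] 6 [ 0.554 -0.023  0.055]
side copper [285. 217.] 55 [0.548 0.004 0.048]
top 170 spoon X [-0.1414 -0.1395 -0.1388] Y -0.0147 0.0123 z 0.0394
side 362 spoon X [-0.1405 -0.1398 -0.139 ] Y -0.0129 0.0141 z 0.0395
tool [ 0.3895 -0.4382  0.2018] [-1.799e+02  1.000e-01  0.000e+00] open 0.0005 tip off [ -94. -443.]
top 5
[57. 35.] 123 near start 26.0 0
[16. 57.] 190 near start 16.0 2
[-18.  52.] 205 near start 9.0 7
[-49.  51.] 133 near start 31.0 9
[-69.  26.] 70 near start 25.0 9
side 5
[57. 44.] 151 near start 33.0 0
[17. 57.] 192 near start 16.0 2
[-15.  56.] 218 near start 13.0 7
[-68.  33.] 84 near start 27.0 9
[-44.  54.] 115 near start 27.0 7
top [-8. 33.] near 15.0 7
top [-11.  57.] near 15.0 7
top [-57.  62.] near 43.0 7
top [-27.  75.] near 33.0 7
top [23. 35.] near 7.0 2
top [55. 50.] near 36.0 2
top [-38.  47.] near 20.0 7
top [-66.  28.] near 23.0 9
top [19. 60.] near 18.0 2
top [63. 27.] near 25.0 0
top [15. 82.] near 41.0 2
top [ 41. -18.] near 1.0 1
top [ 38. -43.] near 23.0 4
top [-32. -42.] near 16.0 8
btn [ 0.43692337 -0.05640313  0.09165062] 88
cyl [0.7127 0.2626 0.1316]
bottle [ 0.7085 -0.222   0.1014]
```

View pics/f2.png

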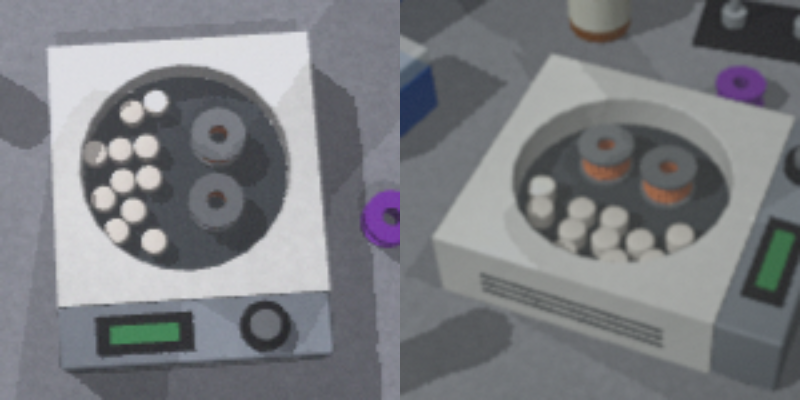

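The top half shows both bobbins apart in the well at about (218,135) and (216,200), all 11 beads inside, and the button back up at (266,325). The spatula is home and the bystanders have not moved, so I'm handing in.

```bash
python3 -c "
from plant import *
print(close_job())"
```

```text
the job is handed in; nothing more can be done
None
```

The job is handed in, with no verdict returned. My last camera check showed the stirred beads all in the well, the spatula docked paddle-in, both bobbins present lying apart in the well, and the start button back up after its press.

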